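Repack the painted finials in reverse order

TASK

Move the four painted finials from the drying board into the packing rack, one upright in each pocket, in reverse order: the finial nearest the blue end of the drying board goes into the pocket farthest from the rack's blue end, the next one into the next pocket, and so on, so that the one farthest from the board's blue end comes to stand nearest the rack's blue end. Set each down on the pocket floor without dropping it or tipping it over, and leave the wax tin, hammer and paintbrush beyond the racks where they are.

Things in the scene. Friction and masses are not known exactly. Their poses are not given: they have to be found in the camera images.
- red_finial: loose red painted iron post finial, 0.3 kg: round foot 44 mm wide, 10 mm thick; plain round neck 32 mm in diameter from 13 to 52 mm above the underside (grip here, any yaw); on top a ball 30 mm in diameter; 78 mm tall in all. Origin: centre of the underside; z up its axis. Starts upright on its red drip plate, within 3 mm of the plate's centre.
- green_finial: loose green painted iron post finial, 0.3 kg: round foot 44 mm wide, 10 mm thick; plain round neck 32 mm in diameter from 13 to 52 mm above the underside (grip here, any yaw); on top a pointed cone 32 mm wide at its foot; 80 mm tall in all. Origin: centre of the underside; z up its axis. Starts upright on its green drip plate, within 3 mm of the plate's centre.
- white_finial: loose white painted iron post finial, 0.3 kg: round foot 44 mm wide, 10 mm thick; plain round neck 32 mm in diameter from 13 to 52 mm above the underside (grip here, any yaw); on top a square block 21 x 21 x 24 mm; 76 mm tall in all. Origin: centre of the underside; z up its axis. Starts upright on its white drip plate, within 3 mm of the plate's centre.
- black_finial: loose black painted iron post finial, 0.3 kg: round foot 44 mm wide, 10 mm thick; plain round neck 32 mm in diameter from 13 to 52 mm above the underside (grip here, any yaw); on top a round stub 18 mm in diameter; 68 mm tall in all. Origin: centre of the underside; z up its axis. Starts upright on its black drip plate, within 3 mm of the plate's centre.
- red_plate: fixed red drip plate, 56 x 56 x 8 mm, under the red finial on the drying board; it stays there and so still shows which place the red finial came from. Origin: centre of its underside, which lies on the board 10 mm above the table; x, y as the board.
- green_plate: fixed green drip plate, 56 x 56 x 8 mm, under the green finial on the drying board; it stays there and so still shows which place the green finial came from. Origin: centre of its underside, which lies on the board 10 mm above the table; x, y as the board.
- white_plate: fixed white drip plate, 56 x 56 x 8 mm, under the white finial on the drying board; it stays there and so still shows which place the white finial came from. Origin: centre of its underside, which lies on the board 10 mm above the table; x, y as the board.
- black_plate: fixed black drip plate, 56 x 56 x 8 mm, under the black finial on the drying board; it stays there and so still shows which place the black finial came from. Origin: centre of its underside, which lies on the board 10 mm above the table; x, y as the board.
- drying_board: fixed flat steel board on the table, 85 x 270 mm and 10 mm thick, with a blue end block (24 mm long, 20 mm high) at its +y end. Origin: underside, centre of the row of four drip plates; z up; y runs along the row towards the blue end. The plates' centres lie at y = +97.5, +32.5, -32.5 and -97.5 mm, x = 0; which colour is where varies.
- packing_rack: fixed low pale-wood rack, 70 x 265 mm, with four open pockets in a row and a blue end block (24 mm long, 18 mm high) at its +y end. Origin: underside, centre of the row; z up; y along the row towards the blue end. Pockets 60 x 60 mm inside, centres at y = +97.5, +32.5, -32.5, -97.5 mm, x = 0; floor 6 mm and wall rims 18 mm above the table, walls 5 mm thick. It stands left or right of the board.
There are look-alikes about, which are no part of the job. Leave any purple look-alike of the white_finial alone. Leave any yellow look-alike of the black_finial alone.

How it is judged:
By the outcome, as a careful person would: the job done as asked, in the order asked, and still so for the second after the job is handed in, with the robot touching nothing.
It also fails if it takes over 109 s, if anything falls off the work surface, if the arm or the gripper's body presses on something with over 40 N, if the wrist force passes 120 N, or if a joint passes its speed limit or range.

ROBOT

A 6-joint arm with a two-finger parallel gripper is mounted at the origin on the work surface. World frame = base frame: x ahead of the robot, y to its left, z up, the work surface at z = 0. Lengths are in m, angles in rad, forces in N, time in s.
With the tool pointing down it reaches from about 0.35 to 0.775 m from the base axis. Payload 7.3 kg.
Tool frame: the origin (TCP) lies on the centre line of the jaws, within the pads' length; the fingertips stand 14 mm ahead of it and the grasp point (between the pads) lies 5 mm behind it; z points along the fingers, y is the direction in which the jaws open and shut (so a half turn about z gives the same grasp; the last joint's range is limited). The gripper opens to 92 mm and grips with 3 to 60 N. Pads are 19 mm wide; open, the fingers measure 130 mm over their backs; the gripper's body (75 mm by 190 mm) begins 47 mm behind the grasp point.
Start: joints at [-1.302, 0.342, 1.524, -0, 1.275, -0.146], TCP at [0.212, -0.48, 0.21] pointing down, gripper open.
Joint ranges: [-2.53, 2.53], [-0.77, 2.02], [0.04, 2.7], [-1, 4.14], [0.28, 2.66], [-3.11, 3.11]. Speed limits (rad/s): [2.57, 2.57, 3.14, 3.14, 3.14, 3.14].

INTERFACE

Orientations are given as [roll, pitch, yaw] about the fixed x, y, z axes, in that order (R = Rz(yaw) Ry(pitch) Rx(roll)).
In Python, from cell import telemetry, cams, robot gives the robot as it stands.
- The arm moves only by the tool servo_tool, never from a script. Its argument "targets" is text: rows parted by semicolons, each of 4 numbers parted by spaces: the shift along the tool's x, y, z in mm, then the turn about the tool's z in rad. In form: x y z yaw; .... A call has 1 to 20 rows; each row shifts and turns the pose as measured when the row begins, along the tool's axes as they then stand; what a row does not reach is not made up. A row lasts 1/8 s, in which the tool goes at most 62.5 mm and 10.7 degrees, less where a joint would pass 70% of its speed; a pose out of reach is approached as far as the arm can. A call with a gripper value outside its range is refused whole. "hand" is the opening, from 0 (shut) to 1 (fully open), set as the call begins (left out, the last holds). The fingers move at their own pace and stop on an object; "squeeze" is the grip in N (left out, the last holds). Time passes only in rows, so rows that do not move let the fingers close. It gives the time, the measured TCP pose, the force and the opening at its end, in the units of the state.
- telemetry.observe(): the state, without advancing time (a new reading comes with each control period).
- cams.read_camera(name): name is "side" or "top"; returns a dict with "color" (384x512x3 uint8, red, green, blue), "K" (3x3 intrinsics, pixels), "R" (3x3) and "t" (3): a world point X has camera coordinates R X + t. Camera axes: x right, y down, z forward; pixel columns grow to the right and rows downward; lengths in m; the calibration is good to about 2 mm. A picture is of the moment at which its call begins. There is no depth.
- robot.hand_in(): hands the job in, once; it reports no verdict.
Trained networks look in a picture, given as the dict that the camera call returned (one of the last four; its "shot" number tells which), for a name from the list of things; names that differ only in an ending like _2 or _b are one class to them, and where a whole thing is asked for, a point or a joint stands for the part that bears it (a point fixed in the world has none). Each returns a list of dicts, best first, with "score" (0 to 1); they miss things now and then, are a little off and sometimes report something else, mostly with a low value. They report only what shows in the picture. A call takes as long as a camera call. They do not tell look-alikes from the thing itself.
- cams.cut_out(picture, query): "region" (384x512 bool, what is visible of it) and "extent" ([centre column, centre row, width, height] in pixels, round what is visible of it).
The state is a dict: "time": time; "qpos": joint angles; "qvel": joint speeds; "joint_efforts": joint torques, N m; "tool_pos": TCP position; "tool_rot": TCP orientation; "contact_force": force on the tool from outside, world axes, zero at the start; "torque": the same for the moment, N m; "opening": finger opening in m.
Only numpy, scipy, OpenCV 4.12 (cv2) and the standard library are available. Lean on these libraries where they do the work, as an engineer would, in place of code of your own. Each camera call takes 0.05 s, during which the arm holds its last target.

## Working session

There is one attempt and no reset: what is moved stays moved. The work goes in short steps, Python scripts to look and compute and a tool call to move; the robot and the scene stay as the last step left them, time stands still between calls to the robot, and variables do not carry over. Pictures are saved under pics/ and viewed, and the job is handed in when it is done.

Besides the shell and the picture viewer there is one more tool, called after ">>>" by a JSON object that holds its "name" and its "arguments", one argument or row to a line. servo_tool: Moves the arm, as the interface text tells. Its arguments: {"type":"object","properties":{"targets":{"type":"string"},"hand":{"type":"number"},"squeeze":{"type":"number"}},"required":["targets"]}

```bash
ls; mkdir -p pics; python3 - <<'E'
from cell import telemetry, cams, robot
import cv2
s=telemetry.observe(); print(s)
for n in ("top","side"):
    p=cams.read_camera(n); cv2.imwrite(f"pics/{n}0.png",cv2.resize(p["color"][:,:,::-1],(800,600),interpolation=cv2.INTER_CUBIC)); print(n,p["K"],p["R"],p["t"])
    import pickle; pickle.dump(p,open(f"{n}0.pkl","wb"))
E
```

```text
pics
{'time': 0.0, 'qpos': array([-1.30202271e+00,  3.42730021e-01,  1.52497567e+00,  2.69046295e-05,
        1.27538980e+00, -1.45993170e-01]), 'qvel': array([-0.00086447,  0.00056104,  0.00074515, -0.00045491, -0.00139717,
        0.00100189]), 'joint_efforts': array([ 8.67602284e-05, -4.31247103e+01, -2.44224751e+01,  7.18830898e-02,
        5.61777223e-02, -1.28199981e-04]), 'tool_pos': array([ 0.21148452, -0.48007297,  0.20935562]), 'tool_rot': array([-3.14010954e+00, -2.44079516e-04,  4.14758758e-01]), 'contact_force': array([ 0.38662262,  0.98326538, -0.15553816]), 'torque': array([-0.03639077,  0.05878422,  0.00702078]), 'opening': 0.09208849985055327}
top [[414.33003087   0.         259.20835012]
 [  0.         414.33003087 192.58722779]
 [  0.           0.           1.        ]] [[ 0.02304602 -0.99961971 -0.01514305]
 [-0.98799057 -0.02045782 -0.15315386]
 [ 0.15278582  0.01849078 -0.98808632]] [-3.85356637e-04  5.30884698e-01  7.93735123e-01]
side [[463.70705715   0.         249.56068432]
 [  0.         463.70705715 203.18845929]
 [  0.           0.           1.        ]] [[-0.99758509 -0.06878133  0.0096502 ]
 [-0.05313676  0.66632878 -0.74376236]
 [ 0.04472676 -0.74247902 -0.66837447]] [0.51934183 0.05098332 0.9946506 ]
```

View pics/top0.png

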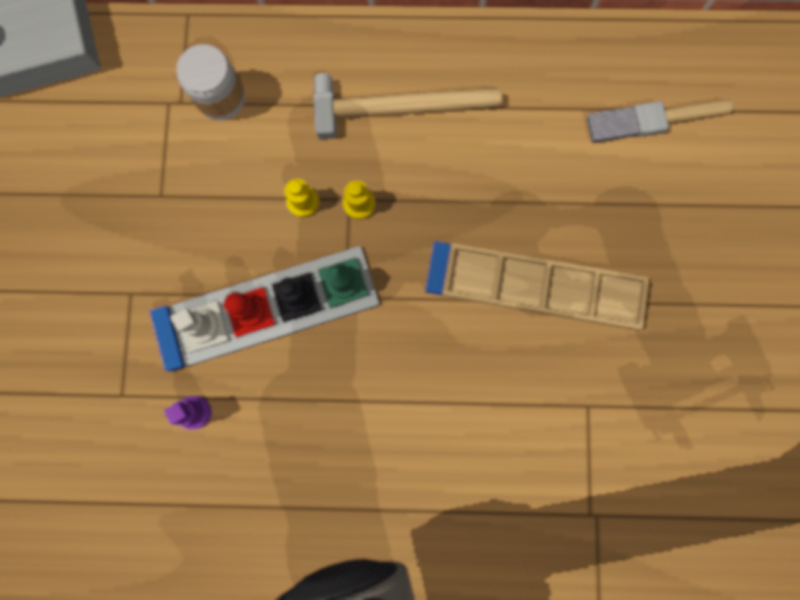

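View pics/side0.png

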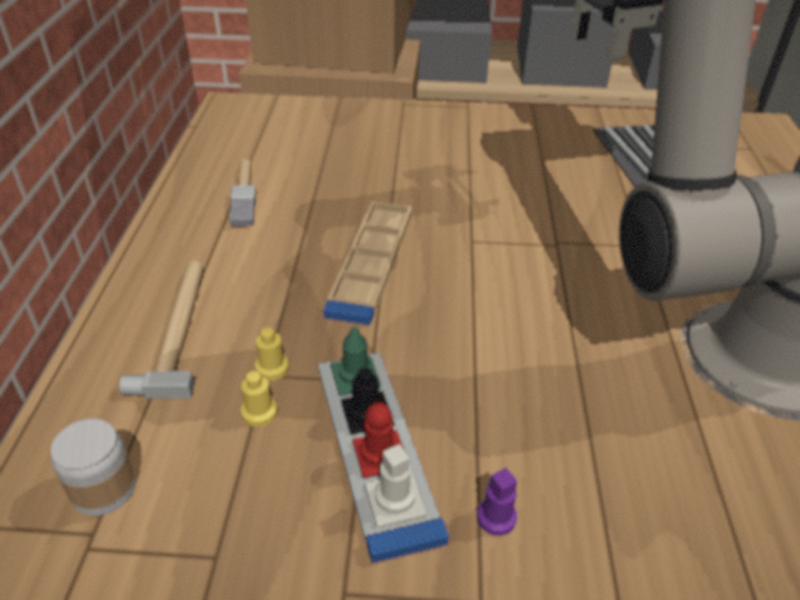

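```bash
cat > h.py <<'E'
import numpy as np, cv2
from scipy.optimize import minimize
def proj(p,X):
    X=np.atleast_2d(X); c=X@np.array(p["R"]).T+np.array(p["t"]); u=c@np.array(p["K"]).T
    return u[:,:2]/u[:,2:]
def ray(p,uv,z):
    R=np.array(p["R"]);t=np.array(p["t"]);d=R.T@np.linalg.inv(p["K"])@np.array([uv[0],uv[1],1.]);c=-R.T@t
    return c+d*(z-c[2])/d[2]
def sil(p,parts,S=4):
    m=np.zeros((384*S,512*S),np.uint8)
    for P in parts:
        h=cv2.convexHull(((proj(p,P)+.5)*S-.5).astype(np.float32)); cv2.fillConvexPoly(m,np.round(h).astype(np.int32),255)
    return cv2.resize(m,(512,384),interpolation=cv2.INTER_AREA)/255.
def box(x0,x1,y0,y1,z0,z1): return np.array([[x,y,z] for x in(x0,x1) for y in(y0,y1) for z in(z0,z1)])
def disc(r,z,n=32):
    a=np.linspace(0,2*np.pi,n,endpoint=False); return np.c_[r*np.cos(a),r*np.sin(a),z+0*a]
def cyl(r,z0,z1,r1=None): return np.r_[disc(r,z0),disc(r if r1 is None else r1,z1)]
def sphere(r,z): return np.concatenate([disc(r*np.cos(e),z+r*np.sin(e)) for e in np.linspace(-1.5,1.5,12)])
B=[cyl(.022,0,.010),cyl(.016,.010,.052)]
FIN={"red":B+[sphere(.015,.063)],"green":B+[cyl(.016,.052,.080,.0005)],"white":B+[box(-.0105,.0105,-.0105,.0105,.052,.076)],"black":B+[cyl(.009,.052,.068)]}
def tf(parts,x,y,a,z=0):
    c,s=np.cos(a),np.sin(a);R=np.array([[c,-s,0],[s,c,0],[0,0,1]]); return [P@R.T+[x,y,z] for P in parts]
E
cat > m1.py <<'E'
from cell import cams
from h import *
import pickle
ps={}
for n in("top","side"):
    p=cams.read_camera(n)
    res={}
    for q in["drying_board","packing_rack"]+[c+"_finial" for c in FIN]+[c+"_plate" for c in FIN]:
        r=cams.cut_out(p,q); res[q]=r
        print(n,q,[(round(float(d["score"]),2),np.round(d["extent"],1).tolist(),int(d["region"].sum())) for d in r[:3]])
    pickle.dump((p,res),open(n+"1.pkl","wb"))
E
python3 m1.py
```

```text
top drying_board [(0.71, [168.3, 195.2, 146.7, 82.1], 3132), (0.69, [345.5, 183.1, 139.7, 57.4], 4785), (0.4, [219.6, 177.9, 16.9, 25.1], 416)]
top packing_rack [(0.82, [345.0, 181.2, 142.6, 59.3], 5019)]
top red_finial [(0.84, [157.4, 197.6, 30.9, 24.7], 478)]
top green_finial [(0.72, [219.6, 179.3, 18.0, 20.5], 339)]
top white_finial [(0.92, [118.5, 265.2, 29.2, 21.3], 494), (0.9, [125.5, 211.8, 31.2, 22.2], 488)]
top black_finial [(0.91, [195.1, 126.4, 19.9, 24.5], 380), (0.88, [190.2, 188.7, 22.8, 23.2], 410), (0.63, [228.8, 129.2, 16.6, 22.6], 366)]
top red_plate [(0.64, [161.0, 200.1, 25.6, 28.0], 330)]
top green_plate []
top white_plate [(0.69, [220.0, 179.2, 15.6, 24.8], 406), (0.6, [132.8, 208.2, 28.7, 31.3], 254), (0.18, [157.4, 196.1, 29.5, 20.9], 452)]
top black_plate [(0.84, [189.6, 191.8, 29.3, 30.6], 252)]
side drying_board [(0.72, [245.2, 294.2, 80.7, 137.9], 2744), (0.56, [242.1, 278.4, 23.9, 40.0], 636)]
side packing_rack [(0.65, [235.0, 167.6, 57.8, 77.3], 2447), (0.51, [225.9, 228.4, 18.0, 36.0], 434)]
side red_finial [(0.77, [241.8, 277.4, 22.1, 42.5], 628)]
side green_finial [(0.72, [242.9, 278.6, 26.6, 40.4], 681), (0.68, [225.2, 228.8, 17.1, 36.6], 489)]
side white_finial [(0.64, [316.6, 320.6, 27.0, 45.2], 835), (0.56, [253.5, 306.9, 25.8, 42.3], 776), (0.38, [239.6, 291.0, 30.1, 33.4], 237)]
side black_finial [(0.94, [232.7, 252.1, 26.3, 35.1], 537), (0.91, [173.9, 226.4, 20.3, 29.2], 444), (0.6, [165.8, 254.1, 22.7, 34.1], 613)]
side red_plate [(0.52, [239.5, 288.9, 27.0, 26.6], 148)]
side green_plate [(0.62, [224.9, 242.6, 31.5, 25.7], 161)]
side white_plate [(0.94, [251.6, 324.0, 36.5, 28.7], 364), (0.61, [232.8, 267.3, 30.7, 31.4], 168), (0.19, [234.3, 167.1, 59.8, 78.7], 2359)]
side black_plate [(0.64, [232.6, 265.9, 32.1, 29.9], 177)]
```

```bash
cat > m2.py <<'E'
from h import *
import pickle
D={n:pickle.load(open(n+"1.pkl","rb")) for n in("top","side")}
pick={"top":{"red":0,"green":0,"white":1,"black":1},"side":{"red":0,"green":1,"white":1,"black":0}}
def iou(m,r): return 1-np.minimum(m,r).sum()/np.maximum(m,r).sum()
def fit(parts,regs,x0,step,z=0):
    f=lambda v: sum(iou(sil(D[n][0],tf(parts,v[0],v[1],v[2] if len(v)>2 else 0,z)),r) for n,r in regs.items())
    sim=np.vstack([x0]+[np.array(x0)+np.eye(len(x0))[i]*step[i] for i in range(len(x0))])
    return minimize(f,x0,method="Nelder-Mead",options=dict(initial_simplex=sim,xatol=2e-4,fatol=1e-4))
out={}
for c in FIN:
    regs={n:D[n][1][c+"_finial"][pick[n][c]]["region"].astype(float) for n in D}
    e=D["top"][1][c+"_finial"][pick["top"][c]]["extent"]
    x0=ray(D["top"][0],e[:2],.05)[:2]
    for sel in(["top","side"],["top"],["side"]):
        r=fit(FIN[c],{n:regs[n] for n in sel},x0,[.01,.01],.018); print(c,sel,np.round(r.x,4),round(r.fun,3))
        if len(sel)==2: out[c]=r.x
P=np.array([out[c] for c in("white","red","black","green")]);s=np.array([.0975,.0325,-.0325,-.0975])
d=(P*s[:,None]).sum(0)/(s**2).sum(); print("row dir",d,np.linalg.norm(d),"ctr",P.mean(0)); print("resid mm",1000*(P-P.mean(0)-s[:,None]*d))
rack=[box(-.035,.035,-.1325,.1325,0,.018)]; blk=[box(-.035,.035,.1325,.1565,0,.018)]
for n in D: print(n,"rack hull pts")
cc=ray(D["top"][0],D["top"][1]["packing_rack"][0]["extent"][:2],.01)
for nm,parts in(("with",rack+blk),("without",rack)):
    for sel in(["top","side"],["top"],["side"]):
        regs={n:D[n][1]["packing_rack"][0]["region"].astype(float) for n in sel}
        for a in (.17,-.17):
            r=fit(parts,regs,[cc[0],cc[1],a],[.01,.01,.05]); print("rack",nm,sel,np.round(r.x,4),round(r.fun,3))
E
python3 m2.py
```

```text
red ['top', 'side'] [0.518  0.2192] 0.252
red ['top'] [0.5176 0.2193] 0.047
red ['side'] [0.5192 0.2178] 0.191
green ['top', 'side'] [0.5605 0.0937] 0.386
green ['top'] [0.5593 0.0938] 0.155
green ['side'] [0.5613 0.0907] 0.2
white ['top', 'side'] [0.4959 0.2799] 0.219
white ['top'] [0.4949 0.2804] 0.067
white ['side'] [0.4976 0.279 ] 0.114
black ['top', 'side'] [0.5395 0.1567] 0.282
black ['top'] [0.539  0.1566] 0.044
black ['side'] [0.5405 0.1556] 0.219
row dir [-0.33106766  0.95563841] 1.0113607461329608 ctr [0.52846326 0.18737088]
resid mm [[-0.30915214 -0.6195114 ]
 [ 0.33136563  0.73961705]
 [ 0.26472514  0.37930012]
 [-0.28693864 -0.49940576]]
top rack hull pts
side rack hull pts
rack with ['top', 'side'] [ 0.5602 -0.1744 -0.1562] 0.062
rack with ['top', 'side'] [ 0.5605 -0.1745 -0.1581] 0.064
rack with ['top'] [ 0.5602 -0.1739 -0.1598] 0.033
rack with ['top'] [ 0.5599 -0.1738 -0.1617] 0.032
rack with ['side'] [ 0.5607 -0.1747 -0.1592] 0.027
rack with ['side'] [ 0.5608 -0.1746 -0.1605] 0.028
rack without ['top', 'side'] [ 0.5638 -0.1532 -0.1589] 0.184
rack without ['top', 'side'] [ 0.5631 -0.1578 -0.1606] 0.188
rack without ['top'] [ 0.5629 -0.155  -0.1594] 0.11
rack without ['top'] [ 0.562  -0.1609 -0.1612] 0.109
rack without ['side'] [ 0.5641 -0.1537 -0.1563] 0.072
rack without ['side'] [ 0.5639 -0.153  -0.1582] 0.072
```

```bash
cat > ov.py <<'E'
from h import *
import pickle
p=pickle.load(open("top1.pkl","rb"))[0]
S=5; im=cv2.resize(p["color"][:,:,::-1],None,fx=S,fy=S,interpolation=cv2.INTER_CUBIC)
def poly(P,col,closed=True):
    q=np.round((proj(p,P)+.5)*S-.5).astype(np.int32); cv2.polylines(im,[q],closed,col,1,cv2.LINE_AA)
x,y,a=.5604,-.1743,-.16
R=np.array([[np.cos(a),-np.sin(a)],[np.sin(a),np.cos(a)]])
for s in(.0975,.0325,-.0325,-.0975):
    c=np.array([[-.03,s-.03],[.03,s-.03],[.03,s+.03],[-.03,s+.03]])@R.T+[x,y]
    poly(np.c_[c,[.018]*4],(0,0,255)); print("pocket",s,np.round(R@[0,s]+[x,y],4))
for c,(fx,fy) in dict(red=(.518,.2192),green=(.5605,.0937),white=(.4959,.2799),black=(.5395,.1567)).items():
    poly(disc(.022,.018)+[fx,fy,0],(255,0,255)); poly(disc(.016,.07)+[fx,fy,0],(0,255,255))
cv2.imwrite("pics/ov_b.png",im[150*S:245*S,90*S:250*S][:600,:800]); cv2.imwrite("pics/ov_r.png",im[145*S:220*S,265*S:425*S])
E
python3 ov.py
```

```text
pocket 0.0975 [ 0.5759 -0.078 ]
pocket 0.0325 [ 0.5656 -0.1422]
pocket -0.0325 [ 0.5552 -0.2064]
pocket -0.0975 [ 0.5449 -0.2706]
```

View pics/ov_b.png

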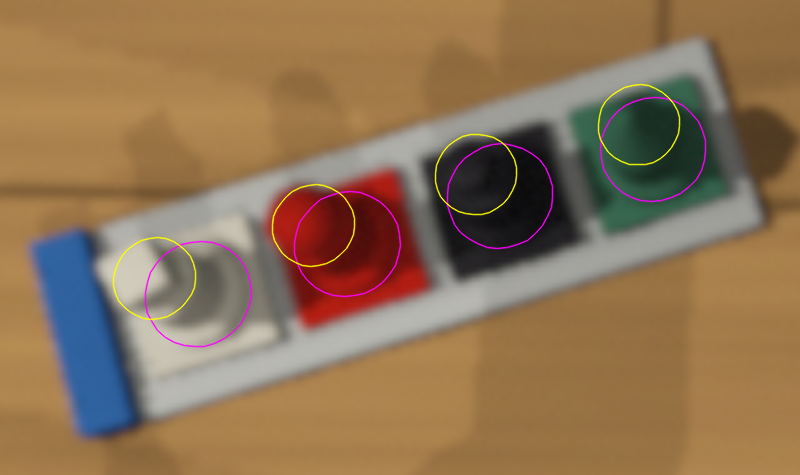

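View pics/ov_r.png

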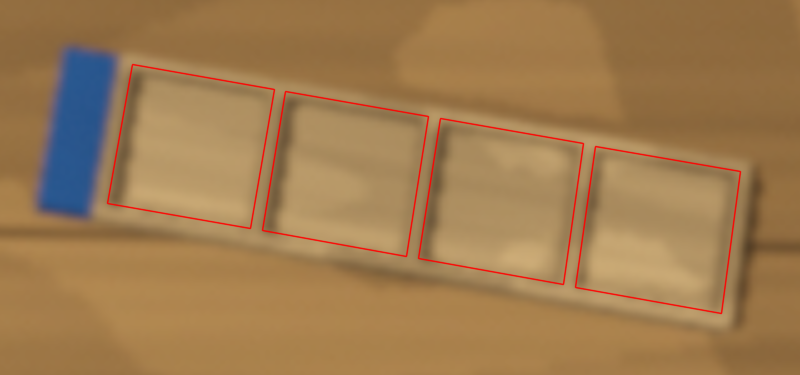

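Candidates in the top view, in 512 px columns and rows:
- White finial: (125,212) white on its plate, or the purple look-alike (118,265).
- Black finial: (190,189) on the black plate, or the yellow look-alikes (195,126) and (229,129).
- Red finial (157,198) and green finial (220,179) have no rivals.

The crop shows white, red, black and green on plates of their own colour, with white nearest the board's blue end. So white goes to pocket −97.5, red to −32.5, black to +32.5 and green to +97.5.

```bash
cat > go.py <<'E'
import sys,numpy as np
from cell import telemetry
from scipy.spatial.transform import Rotation as Ro
T={"white":(.4959,.2799),"red":(.518,.2192),"black":(.5395,.1567),"green":(.5605,.0937),"p4":(.5449,-.2706),"p3":(.5552,-.2064),"p2":(.5656,-.1422),"p1":(.5759,-.078)}
s=telemetry.observe(); k=sys.argv[1]; z=float(sys.argv[2]); yaw=1.904 if k[0]!="p" else 1.411
R=Ro.from_euler("xyz",s["tool_rot"]).as_matrix()
print("t",round(s["time"],2),"pos",np.round(s["tool_pos"],4),"rpy",np.round(s["tool_rot"],3),"F",np.round(s["contact_force"],1),"open",round(s["opening"],4),"q",np.round(s["qpos"],2))
d=np.array([*T[k],z])-s["tool_pos"]
print("shift mm now",np.round(1000*R.T@d,1),"turn",round(-((yaw-s["tool_rot"][2]+np.pi)%(2*np.pi)-np.pi),3))
RT=Ro.from_euler("xyz",[np.pi,0,yaw]).as_matrix(); print("shift mm after turn",np.round(1000*RT.T@d,1))
E
python3 go.py white .17
```

```text
t 1.2 pos [ 0.2116 -0.4805  0.21  ] rpy [3.141 0.    0.415] F [-0.2 -0.7  0.7] open 0.092 q [-1.3   0.34  1.52  0.    1.28 -0.15]
shift mm now [ 566.7 -581.3   40. ] turn -1.489
shift mm after turn [625.6 517.4  40. ]
```

>>> {"name": "servo_tool", "arguments": {
  "targets": "0 0 0 -0.18; 0 0 0 -0.18; 0 0 0 -0.18; 0 0 0 -0.18; 0 0 0 -0.18; 0 0 0 -0.18; 0 0 0 -0.18; 0 0 0 -0.18",
  "hand": 0.7,
  "squeeze": 30
}}

```text
time: 2.2
tool_pos: [0.2116, -0.4805, 0.21]
tool_rot: [3.141, 0.0, 1.901]
contact_force: [-0.8, -1.4, 0.2]
opening: 0.0643
```

```bash
python3 go.py white .17
```

```text
t 2.2 pos [ 0.2116 -0.4805  0.21  ] rpy [3.141 0.    1.901] F [-0.8 -1.4  0.2] open 0.0643 q [-1.3   0.34  1.52  0.    1.28 -1.63]
shift mm now [626.9 515.7  40.1] turn -0.003
shift mm after turn [625.6 517.3  40. ]
```

>>> {"name": "servo_tool", "arguments": {
  "targets": "30 40 0 0; 30 40 0 0; 30 40 0 0; 30 40 0 0; 30 40 0 0; 30 40 0 0; 30 40 0 0; 30 40 0 0; 30 40 0 0; 30 40 0 0; 30 40 0 0; 30 40 0 0; 40 36 5 0; 40 0 5 0; 40 0 5 0; 40 0 5 0; 40 0 5 0; 40 0 5 0; 0 0 0 0"
}}

```text
time: 4.58
tool_pos: [0.515, 0.2778, 0.1771]
tool_rot: [3.138, 0.005, 1.901]
contact_force: [0.7, -0.4, 0.4]
opening: 0.0643
```

```bash
python3 go.py white .15
```

```text
t 4.58 pos [0.515  0.2778 0.1771] rpy [3.138 0.005 1.901] F [ 0.7 -0.4  0.4] open 0.0643 q [ 0.37  0.48  1.41 -0.01  1.25  0.04]
shift mm now [  8.3 -17.5  26.9] turn -0.003
shift mm after turn [  8.2 -17.3  27.1]
```

>>> {"name": "servo_tool", "arguments": {
  "targets": "8 -17 13 0; 0 0 13 0; 0 0 0 0"
}}

```text
time: 4.95
tool_pos: [0.4978, 0.2785, 0.1504]
tool_rot: [3.136, 0.007, 1.901]
contact_force: [0.5, -0.3, 0.3]
opening: 0.0637
```

```bash
python3 go.py white .049; python3 - <<'E'
from cell import cams
import cv2
for n in("side","top"):
    p=cams.read_camera(n); cv2.imwrite(f"pics/{n}2.png",cv2.resize(p["color"][:,:,::-1],(800,600),interpolation=cv2.INTER_CUBIC))
E
```

```text
t 4.95 pos [0.4978 0.2785 0.1504] rpy [3.136 0.007 1.901] F [ 0.5 -0.3  0.3] open 0.0637 q [ 0.38  0.47  1.49 -0.01  1.17  0.05]
shift mm now [  2.6  -1.9 101.3] turn -0.003
shift mm after turn [  1.9  -1.3 101.4]
```

View pics/side2.png

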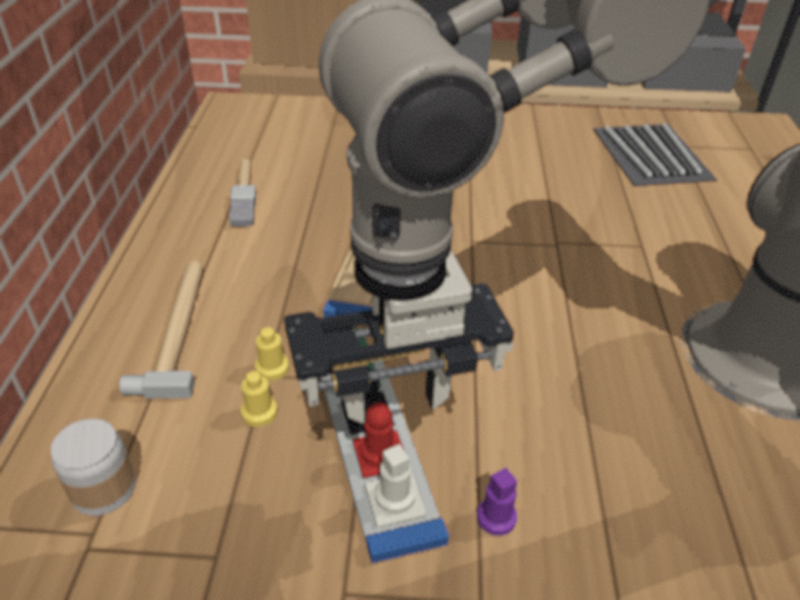

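```bash
python3 - <<'E'
from h import *
import pickle
for n in("side","top"):
    p=pickle.load(open(n+"0.pkl","rb")); print(n,np.round(proj(p,[[.4978,.2785,.1504],[.4978,.2785,.136]])*800/512))
E
```

```text
side [[395. 418.]
 [395. 427.]]
top [[165. 310.]
 [170. 312.]]
```

View pics/top2.png

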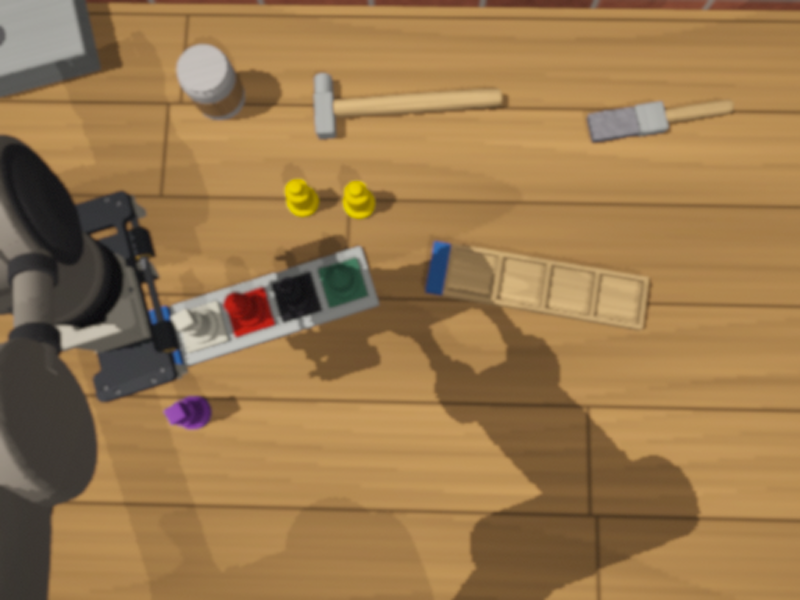

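Side view: the fingertips are at about (355,425) and (438,402), midway near (396,414). The TCP projects to (395,418), so the gripper is above white. Red, black and green stand untouched and the purple look-alike is clear. I'll descend now.

>>> {"name": "servo_tool", "arguments": {
  "targets": "2.5 -2 15 0; 0 0 15 0; 0 0 15 0; 0 0 15 0; 0 0 15 0; 0 0 0 0"
}}

```text
time: 5.8
tool_pos: [0.4968, 0.2796, 0.0704]
tool_rot: [3.135, 0.007, 1.9]
contact_force: [0.2, 0.4, -0.2]
opening: 0.0644
```

```bash
python3 go.py white .049
```

```text
t 5.8 pos [0.4968 0.2796 0.0704] rpy [3.135 0.007 1.9  ] F [ 0.2  0.4 -0.2] open 0.0644 q [ 0.38  0.56  1.58 -0.01  0.99  0.06]
shift mm now [ 0.7 -0.9 21.4] turn -0.004
shift mm after turn [ 0.6 -0.8 21.4]
```

>>> {"name": "servo_tool", "arguments": {
  "targets": "0.5 -1 11 0; 0 0 10 0; 0 0 0 0"
}}

```text
time: 6.18
tool_pos: [0.4963, 0.28, 0.0485]
tool_rot: [3.134, 0.006, 1.9]
contact_force: [-1.0, 0.2, -0.1]
opening: 0.0641
```

>>> {"name": "servo_tool", "arguments": {
  "targets": "0 0 0 0; 0 0 0 0; 0 0 0 0; 0 0 0 0; 0 0 0 0; 0 0 0 0",
  "hand": 0.2,
  "squeeze": 30
}}

```text
time: 6.92
tool_pos: [0.4967, 0.2801, 0.0495]
tool_rot: [3.133, 0.006, 1.9]
contact_force: [-0.2, -0.4, -0.2]
opening: 0.0301
```

```bash
python3 go.py white .049
```

```text
t 6.92 pos [0.4967 0.2801 0.0495] rpy [3.133 0.006 1.9  ] F [-0.2 -0.4 -0.2] open 0.0301 q [ 0.38  0.59  1.6  -0.01  0.94  0.06]
shift mm now [ 0.1 -0.8  0.5] turn -0.004
shift mm after turn [ 0.1 -0.8  0.5]
```

>>> {"name": "servo_tool", "arguments": {
  "targets": "0 0 -5 0; 0 0 -10 0; 0 0 -20 0; 0 0 -25 0; 0 0 -25 0; 0 0 -25 0; 0 0 0 0"
}}

```text
time: 7.8
tool_pos: [0.4947, 0.2802, 0.1642]
tool_rot: [3.135, 0.006, 1.9]
contact_force: [1.0, 1.2, -3.5]
opening: 0.03
```

```bash
python3 go.py p4 .15;python3 - <<'E'
from cell import cams
import cv2
for n in("side",):
    p=cams.read_camera(n); cv2.imwrite(f"pics/{n}3.png",cv2.resize(p["color"][:,:,::-1],(800,600),interpolation=cv2.INTER_CUBIC))
E
```

```text
t 7.8 pos [0.4947 0.2802 0.1642] rpy [3.135 0.006 1.9  ] F [ 1.   1.2 -3.5] open 0.03 q [ 0.38  0.46  1.48 -0.01  1.2   0.06]
shift mm now [-537.4 -130.5   16.7] turn 0.489
shift mm after turn [-535.8  137.2   14.2]
```

View pics/side3.png

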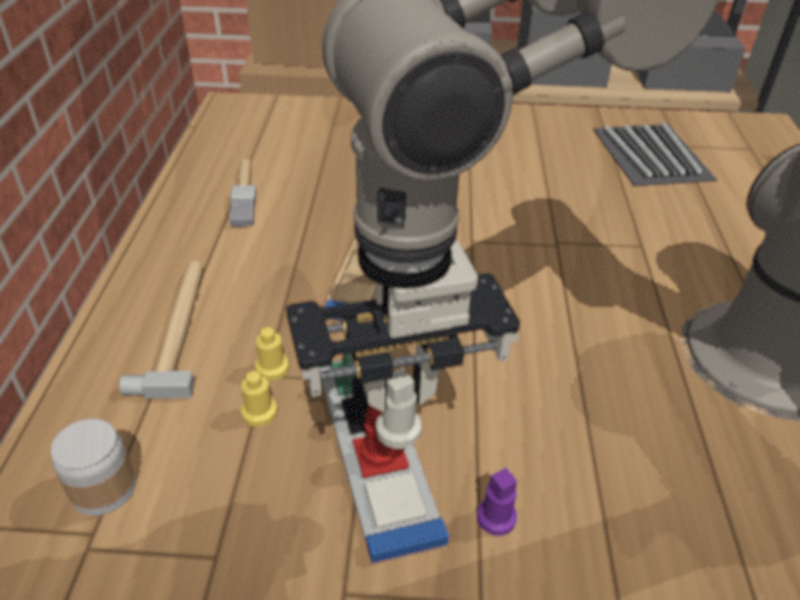

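White is held: the force reads −3.5 N, the white plate is empty at (398,497), and red's top at (380,410) is undisturbed. Next I turn and carry it to the far pocket.

>>> {"name": "servo_tool", "arguments": {
  "targets": "0 0 0 0.16; 0 0 0 0.16; 0 0 0 0.165; -20 5 0 0; -40 10 0 0; -40 10 0 0; -40 10 0 0; -40 10 0 0; -40 10 0 0; -40 10 0 0; -40 10 0 0; -40 10 0 0; -40 10 0 0; -40 10 0 0; -40 10 0 0; -40 12 0 0; -30 8 0 0; -20 8 0 0; 0 0 0 0"
}}

```text
time: 10.22
tool_pos: [0.5337, -0.3185, 0.1468]
tool_rot: [-3.113, 0.011, 1.444]
contact_force: [-0.8, -0.2, -3.2]
opening: 0.0303
```

```bash
python3 go.py p4 .09
```

```text
t 10.22 pos [ 0.5337 -0.3185  0.1468] rpy [-3.113  0.011  1.444] F [-0.8 -0.2 -3.2] open 0.0303 q [-0.65  0.58  1.31 -0.02  1.27 -0.51]
shift mm now [49.5  6.8 56.1] turn 0.033
shift mm after turn [49.   3.5 56.8]
```

>>> {"name": "servo_tool", "arguments": {
  "targets": "10 0 0 0.03; 15 1 0 0; 15 1 0 0; 9 1 0 0; 0 0 0 0"
}}

```text
time: 10.85
tool_pos: [0.5417, -0.2653, 0.1444]
tool_rot: [-3.108, 0.008, 1.421]
contact_force: [-0.2, -1.0, -3.3]
opening: 0.0294
```

```bash
python3 go.py p4 .09
```

```text
t 10.85 pos [ 0.5417 -0.2653  0.1444] rpy [-3.108  0.008  1.421] F [-0.2 -1.  -3.3] open 0.0294 q [-0.57  0.56  1.36 -0.02  1.25 -0.41]
shift mm now [-4.3  5.8 54.2] turn 0.01
shift mm after turn [-4.7  4.  54.4]
```

>>> {"name": "servo_tool", "arguments": {
  "targets": "-4 4 10 0.01; 0 0 15 0; 0 0 15 0; 0 0 15 0; 0 0 10 0; 0 0 10 0; 0 0 0 0"
}}

```text
time: 11.72
tool_pos: [0.5414, -0.2713, 0.0622]
tool_rot: [-3.105, 0.008, 1.41]
contact_force: [0.2, 0.4, -3.1]
opening: 0.0301
```

```bash
python3 go.py p4 .0375
```

```text
t 11.72 pos [ 0.5414 -0.2713  0.0622] rpy [-3.105  0.008  1.41 ] F [ 0.2  0.4 -3.1] open 0.0301 q [-0.58  0.65  1.44 -0.03  1.08 -0.41]
shift mm now [ 1.4  4.2 24.5] turn -0.001
shift mm after turn [ 1.2  3.3 24.7]
```

>>> {"name": "servo_tool", "arguments": {
  "targets": "1 4 8 0; 0 0 6 0; 0 0 0 0"
}}

```text
time: 12.1
tool_pos: [0.546, -0.2713, 0.048]
tool_rot: [-3.107, 0.009, 1.41]
contact_force: [0.1, -0.4, -4.2]
opening: 0.0298
```

```bash
python3 go.py p4 .0375; python3 - <<'E'
from cell import cams
import cv2,numpy as np
a=[]
for n,(r,c) in(("side",(100,170)),("top",(130,330))):
    p=cams.read_camera(n); a.append(cv2.resize(p["color"][r:r+100,c:c+130,::-1],(400,308),interpolation=cv2.INTER_CUBIC))
cv2.imwrite("pics/w4.png",np.hstack(a))
E
```

```text
t 12.1 pos [ 0.546  -0.2713  0.048 ] rpy [-3.107  0.009  1.41 ] F [ 0.1 -0.4 -4.2] open 0.0298 q [-0.57  0.67  1.45 -0.03  1.05 -0.4 ]
shift mm now [ 0.6 -0.9 10.5] turn -0.001
shift mm after turn [ 0.5 -1.2 10.5]
```

View pics/w4.png

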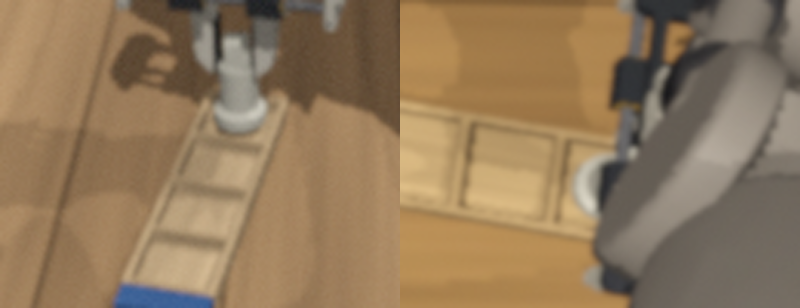

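White's foot sits centred in the far pocket. In the top crop there is about 8 mm between its edge and the dividing wall. I'll lower the last centimetre gently.

>>> {"name": "servo_tool", "arguments": {
  "targets": "0 -1 4 0; 0 0 3 0; 0 0 2 0; 0 0 0 0"
}}

```text
time: 12.7
tool_pos: [0.5451, -0.2715, 0.0395]
tool_rot: [-3.109, 0.01, 1.41]
contact_force: [-0.1, 0.1, -3.1]
opening: 0.0301
```

```bash
python3 go.py p4 .0375
```

```text
t 12.7 pos [ 0.5451 -0.2715  0.0395] rpy [-3.109  0.01   1.41 ] F [-0.1  0.1 -3.1] open 0.0301 q [-0.58  0.68  1.46 -0.03  1.03 -0.4 ]
shift mm now [ 0.9 -0.2  2. ] turn -0.001
shift mm after turn [ 0.9 -0.3  2. ]
```

>>> {"name": "servo_tool", "arguments": {
  "targets": "0 0 1 0; 0 0 0 0"
}}

```text
time: 12.95
tool_pos: [0.5452, -0.2716, 0.0386]
tool_rot: [-3.109, 0.01, 1.41]
contact_force: [-0.5, -0.8, -3.0]
opening: 0.0303
```

>>> {"name": "servo_tool", "arguments": {
  "targets": "0 0 1 0; 0 0 0 0"
}}

```text
time: 13.2
tool_pos: [0.5452, -0.2719, 0.0384]
tool_rot: [-3.11, 0.01, 1.41]
contact_force: [0.3, 0.6, -2.5]
opening: 0.0302
```

>>> {"name": "servo_tool", "arguments": {
  "targets": "0 0 1.5 0; 0 0 0 0"
}}

```text
time: 13.45
tool_pos: [0.5453, -0.2721, 0.0384]
tool_rot: [-3.111, 0.011, 1.41]
contact_force: [-1.1, 0.4, -2.7]
opening: 0.0299
```

>>> {"name": "servo_tool", "arguments": {
  "targets": "0 0 1 0; 0 0 0 0"
}}

```text
time: 13.7
tool_pos: [0.5452, -0.2722, 0.0382]
tool_rot: [-3.111, 0.012, 1.41]
contact_force: [-1.3, 0.5, -0.4]
opening: 0.0303
```

>>> {"name": "servo_tool", "arguments": {
  "targets": "0 0 1.5 0; 0 0 0 0"
}}

```text
time: 13.95
tool_pos: [0.5452, -0.2724, 0.0382]
tool_rot: [-3.112, 0.012, 1.41]
contact_force: [-1.8, 1.0, -0.3]
opening: 0.0299
```

>>> {"name": "servo_tool", "arguments": {
  "targets": "0 0 0 0; 0 0 0 0; 0 0 0 0; 0 0 0 0; 0 0 0 0",
  "hand": 0.7
}}

```text
time: 14.58
tool_pos: [0.5462, -0.2728, 0.0375]
tool_rot: [-3.114, 0.013, 1.41]
contact_force: [-0.1, 0.8, -0.6]
opening: 0.0639
```

>>> {"name": "servo_tool", "arguments": {
  "targets": "0 0 -5 0; 0 0 -15 0; 0 0 -25 0; 0 0 -25 0; 0 0 -25 0; 0 0 0 0"
}}

```text
time: 15.32
tool_pos: [0.5501, -0.2725, 0.1403]
tool_rot: [-3.118, 0.014, 1.41]
contact_force: [-0.6, 0.1, -0.2]
opening: 0.064
```

```bash
python3 go.py red .15; python3 - <<'E'
from cell import cams
import cv2,numpy as np
a=[]
for n,(r,c) in(("side",(100,170)),("top",(130,330))):
    p=cams.read_camera(n); a.append(cv2.resize(p["color"][r:r+100,c:c+130,::-1],(400,308),interpolation=cv2.INTER_CUBIC))
cv2.imwrite("pics/w5.png",np.hstack(a))
E
```

```text
t 15.32 pos [ 0.5501 -0.2725  0.1403] rpy [-3.118  0.014  1.41 ] F [-0.6  0.1 -0.2] open 0.064 q [-0.57  0.57  1.35 -0.02  1.24 -0.4 ]
shift mm now [ 480.1 -110.7  -14. ] turn -0.494
shift mm after turn [475.1 130.5  -9.7]
```

View pics/w5.png

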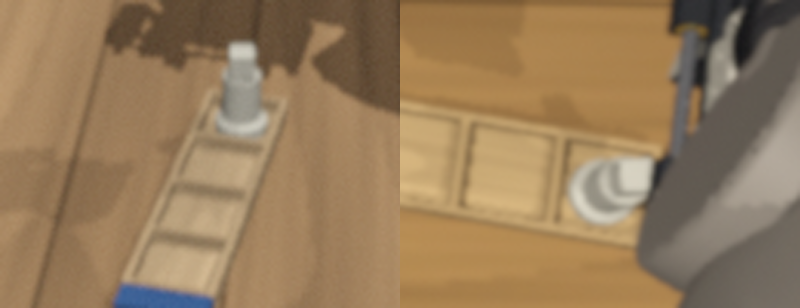

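White stands upright on the floor of the far pocket. Next is red.

>>> {"name": "servo_tool", "arguments": {
  "targets": "0 0 -5 -0.165; 0 0 -5 -0.165; 0 0 0 -0.165; 15 4 0 0; 30 8 0 0; 30 8 0 0; 30 8 0 0; 30 8 0 0; 30 8 0 0; 30 8 0 0; 30 8 0 0; 30 8 0 0; 30 8 0 0; 30 8 0 0; 30 8 0 0; 30 8 0 0; 30 8 0 0; 15 4 0 0; 0 0 0 0"
}}

```text
time: 17.8
tool_pos: [0.5031, 0.1907, 0.1335]
tool_rot: [-3.083, -0.022, 1.863]
contact_force: [-0.3, -0.7, -0.2]
opening: 0.0645
```

```bash
python3 go.py red .13
```

```text
t 17.8 pos [0.5031 0.1907 0.1335] rpy [-3.083 -0.022  1.863] F [-0.3 -0.7 -0.2] open 0.0645 q [ 0.21  0.47  1.55  0.02  1.18 -0.09]
shift mm now [22.9 22.7  2.7] turn -0.041
shift mm after turn [22.  23.4  3.5]
```

>>> {"name": "servo_tool", "arguments": {
  "targets": "0 0 -10 -0.04; 11 12 0 0; 11 11 0 0; 0 0 0 0"
}}

```text
time: 18.3
tool_pos: [0.519, 0.2185, 0.1414]
tool_rot: [-3.082, -0.024, 1.897]
contact_force: [0.3, -0.4, 0.4]
opening: 0.0642
```

```bash
cat >> go.py <<'E'
n=R[:,2]; q=s["qpos"]; print("tilt nx,ny",np.round(n[:2],4),"in tool-yaw frame along x,y",np.round([np.cos(s["tool_rot"][2])*n[0]+np.sin(s["tool_rot"][2])*n[1],np.sin(s["tool_rot"][2])*n[0]-np.cos(s["tool_rot"][2])*n[1]],4),"qsum",round(q[1]+q[2]+q[4]-np.pi,4),"q4",round(q[3],4))
E
python3 go.py red .13
```

```text
t 18.3 pos [0.519  0.2185 0.1414] rpy [-3.082 -0.024  1.897] F [ 0.3 -0.4  0.4] open 0.0642 q [ 0.25  0.51  1.46  0.02  1.23 -0.08]
shift mm now [ 0.7 -0.1 11.5] turn -0.007
shift mm after turn [ 0.9 -0.7 11.4]
tilt nx,ny [-0.0642  0.0032] in tool-yaw frame along x,y [ 0.0236 -0.0598] qsum 0.0615 q4 0.0202
```

>>> {"name": "servo_tool", "arguments": {
  "targets": "0 0 -50 0; 0 0 -50 0; 0 0 0 0"
}}

```text
time: 18.68
tool_pos: [0.5251, 0.2179, 0.2418]
tool_rot: [-3.077, -0.023, 1.896]
contact_force: [-0.3, 1.0, -0.8]
opening: 0.0642
```

```bash
python3 go.py red .13|egrep "pos|tilt"
```

```text
t 18.68 pos [0.5251 0.2179 0.2418] rpy [-3.077 -0.023  1.896] F [-0.3  1.  -0.8] open 0.0642 q [ 0.25  0.44  1.28  0.02  1.48 -0.08]
tilt nx,ny [-0.0685  0.0014] in tool-yaw frame along x,y [ 0.0232 -0.0645] qsum 0.0662 q4 0.0182
```

>>> {"name": "servo_tool", "arguments": {
  "targets": "0 0 50 0; 0 0 50 0; 0 0 0 0"
}}

```text
time: 19.05
tool_pos: [0.5172, 0.2173, 0.1378]
tool_rot: [-3.075, -0.023, 1.894]
contact_force: [0.2, 0.4, -0.2]
opening: 0.0642
```

```bash
python3 go.py red .13|egrep "pos|tilt"
```

```text
t 19.05 pos [0.5172 0.2173 0.1378] rpy [-3.075 -0.023  1.894] F [ 0.2  0.4 -0.2] open 0.0642 q [ 0.25  0.51  1.47  0.02  1.23 -0.08]
tilt nx,ny [-0.0702  0.0004] in tool-yaw frame along x,y [ 0.0227 -0.0665] qsum 0.0681 q4 0.0189
```

>>> {"name": "servo_tool", "arguments": {
  "targets": "0 50 0 0; 0 50 0 0; 0 0 0 0"
}}

```text
time: 19.42
tool_pos: [0.614, 0.2496, 0.1335]
tool_rot: [-3.074, -0.023, 1.893]
contact_force: [-0.6, 0.0, 0.8]
opening: 0.0643
```

```bash
python3 go.py red .13|egrep "pos|tilt"
```

```text
t 19.43 pos [0.614  0.2496 0.1335] rpy [-3.074 -0.023  1.893] F [-0.6  0.   0.8] open 0.0643 q [ 0.26  0.7   1.13  0.02  1.38 -0.07]
tilt nx,ny [-0.0708  0.    ] in tool-yaw frame along x,y [ 0.0225 -0.0671] qsum 0.0684 q4 0.0187
```

>>> {"name": "servo_tool", "arguments": {
  "targets": "0 -50 0 0; 0 -50 0 0; 0 0 0 0"
}}

```text
time: 19.8
tool_pos: [0.516, 0.2165, 0.142]
tool_rot: [-3.074, -0.022, 1.893]
contact_force: [0.0, 0.9, 0.6]
opening: 0.0642
```

```bash
python3 go.py red .13|egrep "pos|tilt"
```

```text
t 19.8 pos [0.516  0.2165 0.142 ] rpy [-3.074 -0.022  1.893] F [0.  0.9 0.6] open 0.0642 q [ 0.25  0.5   1.46  0.02  1.24 -0.08]
tilt nx,ny [-0.0713 -0.0003] in tool-yaw frame along x,y [ 0.0223 -0.0678] qsum 0.0693 q4 0.0183
```

>>> {"name": "servo_tool", "arguments": {
  "targets": "-50 0 0 0; -50 0 0 0; 0 0 0 0"
}}

```text
time: 20.18
tool_pos: [0.551, 0.1201, 0.1451]
tool_rot: [-3.083, -0.02, 1.895]
contact_force: [0.1, 0.5, 0.6]
opening: 0.0643
```

```bash
python3 go.py red .13|egrep "pos|tilt"
```

```text
t 20.18 pos [0.551  0.1201 0.1451] rpy [-3.083 -0.02   1.895] F [0.1 0.5 0.6] open 0.0643 q [ 0.08  0.51  1.45  0.01  1.25 -0.25]
tilt nx,ny [-0.062   0.0006] in tool-yaw frame along x,y [ 0.0203 -0.0586] qsum 0.0618 q4 0.0055
```

>>> {"name": "servo_tool", "arguments": {
  "targets": "50 0 0 0; 50 0 0 0; 0 0 0 0"
}}

```text
time: 20.55
tool_pos: [0.5209, 0.2183, 0.1506]
tool_rot: [-3.089, -0.021, 1.892]
contact_force: [0.0, 0.2, -0.1]
opening: 0.0643
```

```bash
python3 go.py red .13|egrep "pos|tilt"
```

```text
t 20.55 pos [0.5209 0.2183 0.1506] rpy [-3.089 -0.021  1.892] F [ 0.   0.2 -0.1] open 0.0643 q [ 0.25  0.5   1.45  0.02  1.25 -0.08]
tilt nx,ny [-0.0562  0.0031] in tool-yaw frame along x,y [ 0.0207 -0.0524] qsum 0.0538 q4 0.0179
```

>>> {"name": "servo_tool", "arguments": {
  "targets": "0 0 0 0.18; 0 0 0 0.18; 0 0 0 0"
}}

```text
time: 20.92
tool_pos: [0.5221, 0.2196, 0.1531]
tool_rot: [-3.089, -0.001, 1.526]
contact_force: [0.1, 0.4, 0.1]
opening: 0.0646
```

```bash
python3 go.py red .13|egrep "pos|tilt"
```

```text
t 20.93 pos [0.5221 0.2196 0.1531] rpy [-3.089e+00 -1.000e-03  1.526e+00] F [0.1 0.4 0.1] open 0.0646 q [0.25 0.49 1.45 0.02 1.25 0.29]
tilt nx,ny [-0.052   0.0037] in tool-yaw frame along x,y [ 0.0013 -0.0521] qsum 0.0495 q4 0.0175
```

>>> {"name": "servo_tool", "arguments": {
  "targets": "0 0 0 -0.18; 0 0 0 -0.18; 0 0 0 0"
}}

```text
time: 21.3
tool_pos: [0.5232, 0.2193, 0.1545]
tool_rot: [-3.096, -0.02, 1.905]
contact_force: [0.4, 0.0, 0.1]
opening: 0.0646
```

```bash
python3 go.py red .13|egrep "pos|tilt|shift"
```

```text
t 21.3 pos [0.5232 0.2193 0.1545] rpy [-3.096 -0.02   1.905] F [0.4 0.  0.1] open 0.0646 q [ 0.25  0.49  1.45  0.02  1.25 -0.09]
shift mm now [ 1.1 -3.8 24.7] turn 0.001
shift mm after turn [ 1.6 -4.9 24.5]
tilt nx,ny [-0.05   0.004] in tool-yaw frame along x,y [ 0.0202 -0.0459] qsum 0.0475 q4 0.0173
```

>>> {"name": "servo_tool", "arguments": {
  "targets": "0 0 0 0; 0 0 0 0; 0 0 0 0; 0 0 0 0"
}}

```text
time: 21.8
tool_pos: [0.5234, 0.2191, 0.1548]
tool_rot: [-3.096, -0.02, 1.901]
contact_force: [-0.0, 0.9, 0.6]
opening: 0.0641
```

```bash
python3 go.py red .13|egrep "pos|tilt"
```

```text
t 21.8 pos [0.5234 0.2191 0.1548] rpy [-3.096 -0.02   1.901] F [-0.   0.9  0.6] open 0.0641 q [ 0.25  0.49  1.44  0.02  1.25 -0.08]
tilt nx,ny [-0.0495  0.0041] in tool-yaw frame along x,y [ 0.0199 -0.0455] qsum 0.047 q4 0.0172
```

>>> {"name": "servo_tool", "arguments": {
  "targets": "-50 0 0 0; -50 0 0 0; 50 0 0 0; 50 0 0 0; 0 0 0 0"
}}

```text
time: 22.42
tool_pos: [0.5262, 0.2142, 0.1545]
tool_rot: [-3.097, -0.019, 1.891]
contact_force: [-0.6, -0.6, -0.3]
opening: 0.0643
```

```bash
python3 go.py red .13|egrep "pos|tilt|shift"
```

```text
t 22.43 pos [0.5262 0.2142 0.1545] rpy [-3.097 -0.019  1.891] F [-0.6 -0.6 -0.3] open 0.0643 q [ 0.24  0.49  1.44  0.02  1.25 -0.08]
shift mm now [ 6.8 -5.2 24.9] turn -0.013
shift mm after turn [ 7.4 -6.2 24.5]
tilt nx,ny [-0.0481  0.0045] in tool-yaw frame along x,y [ 0.0194 -0.0443] qsum 0.0457 q4 0.0168
```

>>> {"name": "servo_tool", "arguments": {
  "targets": "4 -3 10 -0.01; 3 -3 15 0; 0 0 15 0; 0 0 15 0; 0 0 0 0"
}}

```text
time: 23.05
tool_pos: [0.5152, 0.217, 0.0956]
tool_rot: [-3.096, -0.019, 1.901]
contact_force: [0.2, -0.7, 0.2]
opening: 0.0641
```

```bash
python3 go.py red .049
```

```text
t 23.05 pos [0.5152 0.217  0.0956] rpy [-3.096 -0.019  1.901] F [ 0.2 -0.7  0.2] open 0.0641 q [ 0.25  0.54  1.54  0.02  1.11 -0.09]
shift mm now [ 0.3  5.6 46.4] turn -0.003
shift mm after turn [ 1.2  3.4 46.6]
tilt nx,ny [-0.0497  0.0031] in tool-yaw frame along x,y [ 0.0191 -0.046 ] qsum 0.0475 q4 0.0173
```

>>> {"name": "servo_tool", "arguments": {
  "targets": "0 5.5 10 0; 0 0 13 0; 0 0 13 0; 0 0 10 0; 0 0 0 0"
}}

```text
time: 23.68
tool_pos: [0.5189, 0.2189, 0.0462]
tool_rot: [-3.096, -0.019, 1.9]
contact_force: [0.9, 0.2, -0.1]
opening: 0.064
```

```bash
python3 go.py red .049
```

```text
t 23.68 pos [0.5189 0.2189 0.0462] rpy [-3.096 -0.019  1.9  ] F [ 0.9  0.2 -0.1] open 0.064 q [ 0.25  0.61  1.58  0.02  1.   -0.09]
shift mm now [ 0.6 -0.8 -2.8] turn -0.004
shift mm after turn [ 0.6 -0.7 -2.8]
tilt nx,ny [-0.0492  0.0033] in tool-yaw frame along x,y [ 0.0191 -0.0455] qsum 0.0469 q4 0.0185
```

>>> {"name": "servo_tool", "arguments": {
  "targets": "0 -0.5 -3 0; 0 0 0 0"
}}

```text
time: 23.92
tool_pos: [0.519, 0.2189, 0.05]
tool_rot: [-3.097, -0.019, 1.9]
contact_force: [-0.4, -1.2, 0.1]
opening: 0.0647
```

>>> {"name": "servo_tool", "arguments": {
  "targets": "0 0 0 0; 0 0 0 0; 0 0 0 0; 0 0 0 0; 0 0 0 0; 0 0 0 0",
  "hand": 0.2,
  "squeeze": 30
}}

```text
time: 24.68
tool_pos: [0.5192, 0.2189, 0.051]
tool_rot: [-3.098, -0.019, 1.9]
contact_force: [0.0, -0.1, 0.5]
opening: 0.0295
```

>>> {"name": "servo_tool", "arguments": {
  "targets": "0 0 -5 0; 0 0 -10 0; 0 0 -20 0; 0 0 -25 0; 0 0 -25 0; 0 0 -15 0; 0 0 0 0"
}}

```text
time: 25.55
tool_pos: [0.5234, 0.2183, 0.1551]
tool_rot: [-3.096, -0.019, 1.9]
contact_force: [0.6, 0.3, -3.6]
opening: 0.0297
```

```bash
python3 go.py p3 .15
```

```text
t 25.55 pos [0.5234 0.2183 0.1551] rpy [-3.096 -0.019  1.9  ] F [ 0.6  0.3 -3.6] open 0.0297 q [ 0.25  0.49  1.45  0.02  1.25 -0.08]
shift mm now [-412.2 -107.3    2.2] turn 0.489
shift mm after turn [-414.2   99.     5.1]
tilt nx,ny [-0.0489  0.0033] in tool-yaw frame along x,y [ 0.019  -0.0452] qsum 0.0466 q4 0.0162
```

>>> {"name": "servo_tool", "arguments": {
  "targets": "0 0 0 0.16; 0 0 0 0.16; 0 0 0 0.165; 0 0 0 0; -12 3 0 0; -25 6 0 0; -25 6 0 0; -25 6 0 0; -25 6 0 0; -25 6 0 0; -25 6 0 0; -12 3 0 0; 0 0 0 0"
}}

```text
time: 27.18
tool_pos: [0.5342, 0.0283, 0.1495]
tool_rot: [-3.085, 0.008, 1.425]
contact_force: [0.2, 0.9, -3.4]
opening: 0.0297
```

```bash
python3 go.py p3 .15
```

```text
t 27.18 pos [0.5342 0.0283 0.1495] rpy [-3.085  0.008  1.425] F [ 0.2  0.9 -3.4] open 0.0297 q [-0.09  0.45  1.53 -0.01  1.21  0.06]
shift mm now [-229.2   54.9   -1.7] turn 0.014
shift mm after turn [-228.4   58.1   -0.5]
tilt nx,ny [-0.0572  0.0002] in tool-yaw frame along x,y [-0.0082 -0.0567] qsum 0.0571 q4 -0.0052
```

>>> {"name": "servo_tool", "arguments": {
  "targets": "-12 3 0 0.01; -25 6 0 0; -25 6 0 0; -25 6 0 0; -25 6 0 0; -25 6 0 0; -25 6 0 0; -25 6 0 0; -25 6 0 0; -10 3 0 0; 0 0 0 0"
}}

```text
time: 28.55
tool_pos: [0.5552, -0.203, 0.1475]
tool_rot: [-3.084, 0.007, 1.426]
contact_force: [0.6, 1.0, -4.2]
opening: 0.0296
```

```bash
python3 go.py p3 .09
```

```text
t 28.55 pos [ 0.5552 -0.203   0.1475] rpy [-3.084  0.007  1.426] F [ 0.6  1.  -4.2] open 0.0296 q [-0.47  0.55  1.37 -0.03  1.27 -0.31]
shift mm now [-2.9  3.7 57.4] turn 0.015
shift mm after turn [-3.4  0.5 57.5]
tilt nx,ny [-0.0578  0.001 ] in tool-yaw frame along x,y [-0.0074 -0.0573] qsum 0.0522 q4 -0.0262
```

>>> {"name": "servo_tool", "arguments": {
  "targets": "-3 4 12 0.015; 0 1 15 0; 0 1 15 0; 0 1 15 0; 0 1 15 0; 0 0 10 0; 0 0 0 0"
}}

```text
time: 29.42
tool_pos: [0.5571, -0.2037, 0.0577]
tool_rot: [-3.08, 0.006, 1.413]
contact_force: [0.3, -0.2, -3.6]
opening: 0.0295
```

```bash
python3 go.py p3 .039; cat > look.py <<'E'
import sys
from cell import cams
import cv2,numpy as np
a=[]
for n,(r,c) in(("side",(100,170)),("top",(130,int(sys.argv[2])))):
    p=cams.read_camera(n); a.append(cv2.resize(p["color"][r:r+100,c:c+130,::-1],(400,308),interpolation=cv2.INTER_CUBIC))
cv2.imwrite(sys.argv[1],np.hstack(a))
E
python3 look.py pics/r6.png 290
```

```text
t 29.43 pos [ 0.5571 -0.2037  0.0577] rpy [-3.08   0.006  1.413] F [ 0.3 -0.2 -3.6] open 0.0295 q [-0.47  0.65  1.46 -0.03  1.09 -0.29]
shift mm now [-2.9 -0.3 18.7] turn 0.002
shift mm after turn [-3.  -1.5 18.7]
tilt nx,ny [-0.0613  0.0034] in tool-yaw frame along x,y [-0.0063 -0.0611] qsum 0.0565 q4 -0.0277
```

View pics/r6.png

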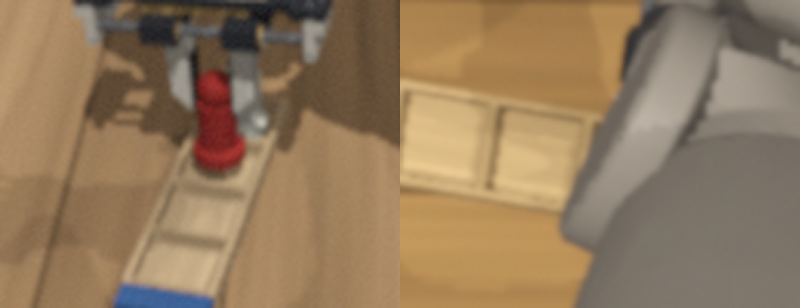

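>>> {"name": "servo_tool", "arguments": {
  "targets": "-2 0 6 0; -1 0.5 5 0; 0 0 3 0; 0 0 0 0"
}}

```text
time: 30.02
tool_pos: [0.5578, -0.2078, 0.0453]
tool_rot: [-3.085, 0.008, 1.413]
contact_force: [0.6, -0.1, -3.7]
opening: 0.0295
```

>>> {"name": "servo_tool", "arguments": {
  "targets": "0 0 1.5 0; 0 0 0 0"
}}

```text
time: 30.28
tool_pos: [0.5579, -0.2079, 0.0439]
tool_rot: [-3.086, 0.008, 1.413]
contact_force: [0.0, 0.3, -3.7]
opening: 0.0296
```

>>> {"name": "servo_tool", "arguments": {
  "targets": "0 0 1.5 0; 0 0 0 0"
}}

```text
time: 30.52
tool_pos: [0.5579, -0.2078, 0.0424]
tool_rot: [-3.086, 0.008, 1.413]
contact_force: [-0.2, -0.4, -2.5]
opening: 0.0298
```

>>> {"name": "servo_tool", "arguments": {
  "targets": "0 0 1.5 0; 0 0 0 0"
}}

```text
time: 30.78
tool_pos: [0.5578, -0.2078, 0.0408]
tool_rot: [-3.086, 0.008, 1.413]
contact_force: [-0.1, 0.9, -2.8]
opening: 0.03
```

>>> {"name": "servo_tool", "arguments": {
  "targets": "0 0 1.5 0; 0 0 0 0"
}}

```text
time: 31.02
tool_pos: [0.5578, -0.208, 0.0395]
tool_rot: [-3.086, 0.008, 1.413]
contact_force: [-0.8, -0.7, -2.8]
opening: 0.0297
```

>>> {"name": "servo_tool", "arguments": {
  "targets": "0 0 1 0; 0 0 0 0"
}}

```text
time: 31.28
tool_pos: [0.5578, -0.2083, 0.0394]
tool_rot: [-3.087, 0.009, 1.413]
contact_force: [-0.8, -0.3, -1.4]
opening: 0.03
```

>>> {"name": "servo_tool", "arguments": {
  "targets": "0 0 1 0; 0 0 0 0"
}}

```text
time: 31.52
tool_pos: [0.5577, -0.2084, 0.0393]
tool_rot: [-3.087, 0.009, 1.413]
contact_force: [-1.0, 0.5, 0.5]
opening: 0.0299
```

>>> {"name": "servo_tool", "arguments": {
  "targets": "0 0 1.5 0; 0 0 0 0"
}}

```text
time: 31.78
tool_pos: [0.5577, -0.2088, 0.0393]
tool_rot: [-3.088, 0.01, 1.413]
contact_force: [-1.5, 0.3, -0.1]
opening: 0.0298
```

>>> {"name": "servo_tool", "arguments": {
  "targets": "0 0 0 0; 0 0 0 0; 0 0 0 0; 0 0 0 0; 0 0 0 0",
  "hand": 0.7
}}

```text
time: 32.4
tool_pos: [0.5585, -0.2088, 0.0385]
tool_rot: [-3.089, 0.01, 1.413]
contact_force: [0.6, -0.1, 0.6]
opening: 0.0642
```

>>> {"name": "servo_tool", "arguments": {
  "targets": "0 0 -5 0; 0 0 -15 0; 0 0 -25 0; 0 0 -25 0; 0 0 -30 0; 0 0 -10 0; 0 0 0 0"
}}

```text
time: 33.28
tool_pos: [0.5653, -0.2088, 0.1565]
tool_rot: [-3.093, 0.011, 1.413]
contact_force: [-0.5, 0.6, 0.4]
opening: 0.0642
```

```bash
python3 go.py black .15; python3 look.py pics/r7.png 290
```

```text
t 33.27 pos [ 0.5653 -0.2088  0.1565] rpy [-3.093  0.011  1.413] F [-0.5  0.6  0.4] open 0.0642 q [-0.47  0.56  1.33 -0.03  1.3  -0.3 ]
shift mm now [357.  -82.7   6.6] turn -0.491
shift mm after turn [353.9  95.2   6.5]
tilt nx,ny [-0.0496 -0.0034] in tool-yaw frame along x,y [-0.0111 -0.0484] qsum 0.0429 q4 -0.0263
```

View pics/r7.png

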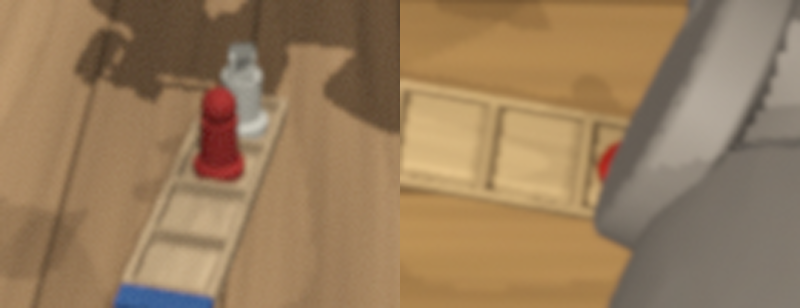

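Red and white both stand in their pockets. Next is black.

>>> {"name": "servo_tool", "arguments": {
  "targets": "0 0 0 -0.165; 0 0 0 -0.165; 0 0 0 -0.165; 0 0 0 0; 12 3 0 0; 25 6 0 0; 25 7 0 0; 25 7 0 0; 25 7 0 0; 25 7 0 0; 25 7 0 0; 25 7 0 0; 25 7 0 0; 25 7 0 0; 25 7 0 0; 25 7 0 0; 25 7 0 0; 25 6 0 0; 12 3 0 0; 0 0 0 0"
}}

```text
time: 35.88
tool_pos: [0.5294, 0.1759, 0.1482]
tool_rot: [-3.076, -0.028, 1.881]
contact_force: [-0.7, 0.2, 0.7]
opening: 0.0642
```

```bash
python3 go.py black .12
```

```text
t 35.88 pos [0.5294 0.1759 0.1482] rpy [-3.076 -0.028  1.881] F [-0.7  0.2  0.7] open 0.0642 q [ 0.17  0.5   1.46  0.02  1.25 -0.15]
shift mm now [-22.1   5.5  27.3] turn -0.023
shift mm after turn [-21.4   3.2  28.2]
tilt nx,ny [-0.0712  0.0066] in tool-yaw frame along x,y [ 0.028  -0.0658] qsum 0.0692 q4 0.0196
```

>>> {"name": "servo_tool", "arguments": {
  "targets": "0 0 0 -0.023; -11 3 0 0; -11 3 0 0; 0 0 0 0"
}}

```text
time: 36.38
tool_pos: [0.5437, 0.1529, 0.147]
tool_rot: [-3.076, -0.029, 1.902]
contact_force: [-0.5, 0.2, 0.4]
opening: 0.0644
```

```bash
python3 go.py black .12
```

```text
t 36.38 pos [0.5437 0.1529 0.147 ] rpy [-3.076 -0.029  1.902] F [-0.5  0.2  0.4] open 0.0644 q [ 0.13  0.51  1.44  0.02  1.26 -0.21]
shift mm now [ 4.1 -1.  27.2] turn -0.002
shift mm after turn [ 4.9 -2.8 27. ]
tilt nx,ny [-0.0711  0.0058] in tool-yaw frame along x,y [ 0.0286 -0.0654] qsum 0.0699 q4 0.0157
```

>>> {"name": "servo_tool", "arguments": {
  "targets": "50 0 0 0; 50 0 0 0; 0 0 0 0; -50 0 0 0; -50 0 0 0; 0 0 0 0"
}}

```text
time: 37.12
tool_pos: [0.545, 0.1497, 0.1465]
tool_rot: [-3.077, -0.028, 1.898]
contact_force: [-0.9, -0.4, 0.1]
opening: 0.0645
```

```bash
python3 go.py black .12
```

```text
t 37.12 pos [0.545  0.1497 0.1465] rpy [-3.077 -0.028  1.898] F [-0.9 -0.4  0.1] open 0.0645 q [ 0.12  0.51  1.44  0.01  1.26 -0.21]
shift mm now [ 7.7 -1.2 26.9] turn -0.006
shift mm after turn [ 8.4 -2.9 26.5]
tilt nx,ny [-0.0705  0.0056] in tool-yaw frame along x,y [ 0.028 -0.065] qsum 0.0694 q4 0.015
```

>>> {"name": "servo_tool", "arguments": {
  "targets": "-50 0 0 0; -50 0 0 0; 0 0 0 0; 50 0 0 0; 50 0 0 0; 0 0 0 0"
}}

```text
time: 37.88
tool_pos: [0.5446, 0.1496, 0.1462]
tool_rot: [-3.076, -0.03, 1.894]
contact_force: [0.4, 0.6, 0.2]
opening: 0.0642
```

```bash
python3 go.py black .12
```

```text
t 37.88 pos [0.5446 0.1496 0.1462] rpy [-3.076 -0.03   1.894] F [0.4 0.6 0.2] open 0.0642 q [ 0.12  0.51  1.44  0.02  1.26 -0.21]
shift mm now [ 7.5 -0.8 26.6] turn -0.01
shift mm after turn [ 8.3 -2.5 26.2]
tilt nx,ny [-0.0714  0.0079] in tool-yaw frame along x,y [ 0.0302 -0.0652] qsum 0.07 q4 0.0174
```

>>> {"name": "servo_tool", "arguments": {
  "targets": "4 0 10 -0.01; 4 1 15 0; 0 1 15 0; 0 1 15 0; 0 1 15 0; 0 0 10 0; 0 0 0 0"
}}

```text
time: 38.75
tool_pos: [0.5389, 0.158, 0.0588]
tool_rot: [-3.073, -0.031, 1.902]
contact_force: [0.4, 0.6, -0.4]
opening: 0.0643
```

```bash
python3 go.py black .05
```

```text
t 38.75 pos [0.5389 0.158  0.0588] rpy [-3.073 -0.031  1.902] F [ 0.4  0.6 -0.4] open 0.0643 q [ 0.14  0.6   1.55  0.02  1.07 -0.2 ]
shift mm now [-1.7  0.7  8.7] turn -0.002
shift mm after turn [-1.4  0.1  8.8]
tilt nx,ny [-0.075   0.0072] in tool-yaw frame along x,y [ 0.0312 -0.0686] qsum 0.0735 q4 0.02
```

>>> {"name": "servo_tool", "arguments": {
  "targets": "-1.5 0.5 7 0; 0 0 1.5 0; 0 0 0 0"
}}

```text
time: 39.12
tool_pos: [0.5401, 0.1567, 0.0507]
tool_rot: [-3.075, -0.031, 1.902]
contact_force: [0.4, -1.0, -0.5]
opening: 0.0641
```

>>> {"name": "servo_tool", "arguments": {
  "targets": "0 0 0 0; 0 0 0 0; 0 0 0 0; 0 0 0 0; 0 0 0 0; 0 0 0 0",
  "hand": 0.2,
  "squeeze": 30
}}

```text
time: 39.88
tool_pos: [0.5402, 0.1568, 0.0514]
tool_rot: [-3.076, -0.031, 1.902]
contact_force: [0.4, -0.0, 0.3]
opening: 0.0294
```

```bash
python3 go.py black .05
```

```text
t 39.88 pos [0.5402 0.1568 0.0514] rpy [-3.076 -0.031  1.902] F [ 0.4 -0.   0.3] open 0.0294 q [ 0.14  0.61  1.55  0.02  1.05 -0.21]
shift mm now [ 0.1 -0.6  1.5] turn -0.002
shift mm after turn [ 0.1 -0.7  1.4]
tilt nx,ny [-0.0722  0.0074] in tool-yaw frame along x,y [ 0.0306 -0.0658] qsum 0.0707 q4 0.0198
```

>>> {"name": "servo_tool", "arguments": {
  "targets": "0 0 -5 0; 0 0 -10 0; 0 0 -20 0; 0 0 -25 0; 0 0 -25 0; 0 0 -15 0; 0 0 0 0"
}}

```text
time: 40.75
tool_pos: [0.5474, 0.156, 0.1558]
tool_rot: [-3.075, -0.031, 1.902]
contact_force: [-0.1, 0.4, -3.4]
opening: 0.029
```

>>> {"name": "servo_tool", "arguments": {
  "targets": "0 0 0 0.12; 0 0 0 0.12; 0 0 0 0.12; 0 0 0 0.12; 0 0 0 0; 0 0 0 0"
}}

```text
time: 41.5
tool_pos: [0.5447, 0.1557, 0.1521]
tool_rot: [-3.061, 0.006, 1.412]
contact_force: [-0.3, -0.1, -3.6]
opening: 0.0293
```

```bash
python3 go.py p2 .15
```

```text
t 41.5 pos [0.5447 0.1557 0.1521] rpy [-3.061  0.006  1.412] F [-0.3 -0.1 -3.6] open 0.0293 q [0.13 0.51 1.42 0.02 1.29 0.29]
shift mm now [-290.8   67.8   -1.5] turn 0.001
shift mm after turn [-290.7   68.     2.1]
tilt nx,ny [-0.0801  0.0065] in tool-yaw frame along x,y [-0.0062 -0.0801] qsum 0.0786 q4 0.0178
```

>>> {"name": "servo_tool", "arguments": {
  "targets": "-12 3 0 0; -22 5 0 0; -22 5 0 0; -22 5 0 0; -22 5 0 0; -22 5 0 0; -22 5 0 0; -22 5 0 0; -22 5 0 0; -22 5 0 0; -22 5 0 0; -22 5 0 0; -15 4 0 0; -6 2 0 0; 0 0 0 0"
}}

```text
time: 43.38
tool_pos: [0.5646, -0.1453, 0.148]
tool_rot: [-3.061, 0.008, 1.424]
contact_force: [-0.3, 1.7, -3.4]
opening: 0.0292
```

```bash
python3 go.py p2 .09
```

```text
t 43.38 pos [ 0.5646 -0.1453  0.148 ] rpy [-3.061  0.008  1.424] F [-0.3  1.7 -3.4] open 0.0292 q [-0.37  0.55  1.37 -0.03  1.3  -0.21]
shift mm now [ 3.7  5.2 57.8] turn 0.013
shift mm after turn [ 3.2  0.5 58. ]
tilt nx,ny [-0.0811  0.0041] in tool-yaw frame along x,y [-0.0078 -0.0809] qsum 0.0774 q4 -0.0263
```

>>> {"name": "servo_tool", "arguments": {
  "targets": "3 6 12 0; 0 1.5 15 0; 0 1.5 15 0; 0 1.5 15 0; 0 1 15 0; 0 1 13 0; 0 0 0 0"
}}

```text
time: 44.25
tool_pos: [0.5698, -0.1408, 0.0543]
tool_rot: [-3.057, 0.006, 1.427]
contact_force: [0.5, 0.2, -2.7]
opening: 0.0291
```

```bash
python3 go.py p2 .039; python3 look.py pics/b8.png 250
```

```text
t 44.25 pos [ 0.5698 -0.1408  0.0543] rpy [-3.057  0.006  1.427] F [ 0.5  0.2 -2.7] open 0.0291 q [-0.36  0.66  1.46 -0.03  1.11 -0.2 ]
shift mm now [-1.9 -2.6 15.6] turn 0.016
shift mm after turn [-2.  -3.9 15.3]
tilt nx,ny [-0.0847  0.0059] in tool-yaw frame along x,y [-0.0063 -0.0847] qsum 0.0817 q4 -0.027
```

View pics/b8.png

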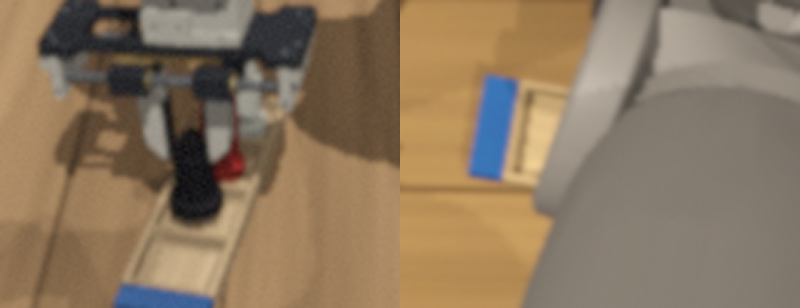

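>>> {"name": "servo_tool", "arguments": {
  "targets": "-1 -1.5 5 0; -1 0 4 0; 0 0 2 0; 0 0 0 0"
}}

```text
time: 44.85
tool_pos: [0.5688, -0.1435, 0.0458]
tool_rot: [-3.062, 0.008, 1.427]
contact_force: [-0.1, -0.4, -3.0]
opening: 0.029
```

>>> {"name": "servo_tool", "arguments": {
  "targets": "0 0 1.5 0; 0 0 0 0"
}}

```text
time: 45.1
tool_pos: [0.5688, -0.1435, 0.0444]
tool_rot: [-3.063, 0.008, 1.427]
contact_force: [0.2, 0.3, -3.8]
opening: 0.0289
```

>>> {"name": "servo_tool", "arguments": {
  "targets": "0 0 1.5 0; 0 0 0 0"
}}

```text
time: 45.35
tool_pos: [0.5688, -0.1435, 0.0429]
tool_rot: [-3.063, 0.008, 1.427]
contact_force: [0.8, 0.4, -3.3]
opening: 0.0296
```

>>> {"name": "servo_tool", "arguments": {
  "targets": "0 0 1.5 0; 0 0 0 0"
}}

```text
time: 45.6
tool_pos: [0.5687, -0.1435, 0.0413]
tool_rot: [-3.063, 0.008, 1.427]
contact_force: [0.0, -0.4, -3.8]
opening: 0.0291
```

>>> {"name": "servo_tool", "arguments": {
  "targets": "0 0 1.5 0; 0 0 0 0"
}}

```text
time: 45.85
tool_pos: [0.5687, -0.1436, 0.04]
tool_rot: [-3.063, 0.008, 1.427]
contact_force: [0.2, -0.4, -2.2]
opening: 0.0291
```

>>> {"name": "servo_tool", "arguments": {
  "targets": "0 0 1 0; 0 0 0 0"
}}

```text
time: 46.1
tool_pos: [0.5687, -0.1441, 0.0399]
tool_rot: [-3.064, 0.009, 1.427]
contact_force: [-0.9, 0.7, -0.9]
opening: 0.0292
```

>>> {"name": "servo_tool", "arguments": {
  "targets": "0 0 1.5 0; 0 0 0 0"
}}

```text
time: 46.35
tool_pos: [0.5686, -0.1445, 0.0398]
tool_rot: [-3.065, 0.01, 1.427]
contact_force: [-0.5, 0.2, -0.6]
opening: 0.0293
```

>>> {"name": "servo_tool", "arguments": {
  "targets": "0 0 0 0; 0 0 0 0; 0 0 0 0; 0 0 0 0; 0 0 0 0",
  "hand": 0.7
}}

```text
time: 46.98
tool_pos: [0.5694, -0.1442, 0.0393]
tool_rot: [-3.066, 0.009, 1.427]
contact_force: [-0.3, 0.7, -0.0]
opening: 0.0642
```

>>> {"name": "servo_tool", "arguments": {
  "targets": "0 0 -5 0; 0 0 -15 0; 0 0 -25 0; 0 0 -25 0; 0 0 -30 0; 0 0 -10 0; 0 0 0 0"
}}

```text
time: 47.85
tool_pos: [0.5788, -0.1446, 0.1571]
tool_rot: [-3.07, 0.01, 1.427]
contact_force: [-1.0, -0.4, 0.2]
opening: 0.064
```

```bash
python3 go.py green .15; python3 look.py pics/b9.png 250
```

```text
t 47.85 pos [ 0.5788 -0.1446  0.1571] rpy [-3.07   0.01   1.427] F [-1.  -0.4  0.2] open 0.064 q [-0.36  0.56  1.32 -0.03  1.33 -0.21]
shift mm now [233.3 -51.8   8.5] turn -0.477
shift mm after turn [231.1  60.7   7.1]
tilt nx,ny [-0.0722  0.0006] in tool-yaw frame along x,y [-0.0098 -0.0715] qsum 0.0679 q4 -0.0256
```

View pics/b9.png

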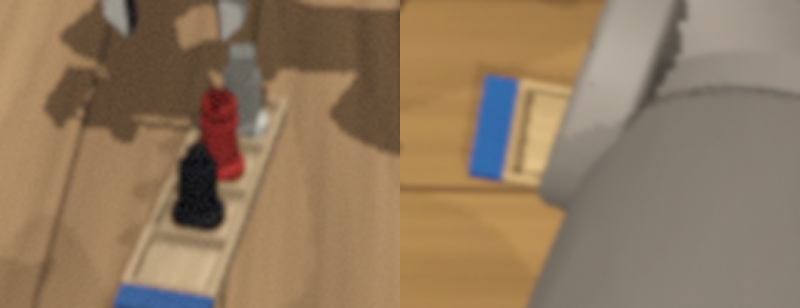

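Three are in place. Only green is left on the board, so I can grip it at the present yaw and skip the turns, which seem to cause the tilt drift.

>>> {"name": "servo_tool", "arguments": {
  "targets": "10 -2 0 0; 22 -5 0 0; 22 -5 0 0; 22 -5 0 0; 22 -5 0 0; 22 -5 0 0; 22 -5 0 0; 22 -5 0 0; 22 -5 0 0; 22 -5 0 0; 12 -3 0 0; 6 -2 0 0; 0 0 0 0"
}}

```text
time: 49.58
tool_pos: [0.5511, 0.1112, 0.1545]
tool_rot: [-3.058, 0.007, 1.438]
contact_force: [0.2, -0.2, 1.1]
opening: 0.0644
```

```bash
python3 go.py green .13
```

```text
t 49.58 pos [0.5511 0.1112 0.1545] rpy [-3.058  0.007  1.438] F [ 0.2 -0.2  1.1] open 0.0644 q [0.06 0.51 1.43 0.01 1.29 0.19]
shift mm now [-16.   13.7  23.5] turn -0.466
shift mm after turn [-19.7   3.2  24.5]
tilt nx,ny [-0.0834  0.0045] in tool-yaw frame along x,y [-0.0066 -0.0832] qsum 0.0831 q4 0.0096
```

>>> {"name": "servo_tool", "arguments": {
  "targets": "-8 6 0 0; -8 7 10 0; 0 1 15 0; 0 1 15 0; 0 0 0 0"
}}

```text
time: 50.2
tool_pos: [0.5607, 0.0895, 0.1092]
tool_rot: [-3.056, 0.008, 1.434]
contact_force: [0.6, -0.3, 0.2]
opening: 0.0643
```

```bash
python3 go.py green .051; python3 - <<'E'
from cell import cams
import cv2,numpy as np
a=[]
for n,(r,c) in(("side",(170,160)),("top",(130,160))):
    p=cams.read_camera(n); a.append(cv2.resize(p["color"][r:r+100,c:c+130,::-1],(400,308),interpolation=cv2.INTER_CUBIC))
cv2.imwrite("pics/g10.png",np.hstack(a))
E
```

```text
t 50.2 pos [0.5607 0.0895 0.1092] rpy [-3.056  0.008  1.434] F [ 0.6 -0.3  0.2] open 0.0643 q [0.02 0.56 1.46 0.01 1.2  0.15]
shift mm now [ 4.5  4.2 58. ] turn -0.47
shift mm after turn [ 4.   1.1 58.2]
tilt nx,ny [-0.0858  0.0041] in tool-yaw frame along x,y [-0.0076 -0.0855] qsum 0.0858 q4 0.0062
```

View pics/g10.png

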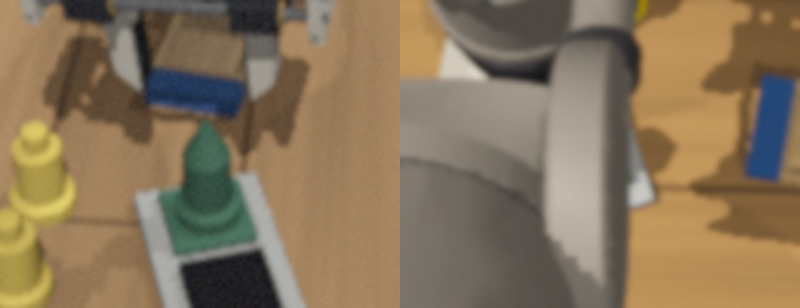

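>>> {"name": "servo_tool", "arguments": {
  "targets": "4 2 10 0; 0 1 13 0; 0 1 13 0; 0 0 13 0; 0 0 5 0; 0 0 0 0"
}}

```text
time: 51.05
tool_pos: [0.5618, 0.0943, 0.053]
tool_rot: [-3.059, 0.007, 1.435]
contact_force: [-0.1, 0.2, 0.5]
opening: 0.064
```

```bash
python3 go.py green .051
```

```text
t 51.05 pos [0.5618 0.0943 0.053 ] rpy [-3.059  0.007  1.435] F [-0.1  0.2  0.5] open 0.064 q [0.03 0.63 1.51 0.01 1.08 0.16]
shift mm now [-0.8 -1.1  2.1] turn -0.469
shift mm after turn [-0.1 -1.4  2. ]
tilt nx,ny [-0.0824  0.0042] in tool-yaw frame along x,y [-0.007  -0.0822] qsum 0.0823 q4 0.0074
```

>>> {"name": "servo_tool", "arguments": {
  "targets": "-0.5 -1 1.5 0; 0 0 0 0"
}}

```text
time: 51.3
tool_pos: [0.561, 0.0939, 0.0521]
tool_rot: [-3.061, 0.007, 1.435]
contact_force: [0.6, -0.1, 0.7]
opening: 0.0642
```

>>> {"name": "servo_tool", "arguments": {
  "targets": "0 0 0 0; 0 0 0 0; 0 0 0 0; 0 0 0 0; 0 0 0 0; 0 0 0 0",
  "hand": 0.2,
  "squeeze": 30
}}

```text
time: 52.05
tool_pos: [0.5595, 0.0942, 0.0533]
tool_rot: [-3.058, 0.007, 1.435]
contact_force: [-0.6, -0.0, 1.0]
opening: 0.0288
```

>>> {"name": "servo_tool", "arguments": {
  "targets": "0 0 -5 0; 0 0 -10 0; 0 0 -20 0; 0 0 -25 0; 0 0 -25 0; 0 0 -15 0; 0 0 0 0"
}}

```text
time: 52.92
tool_pos: [0.5691, 0.0934, 0.1578]
tool_rot: [-3.06, 0.007, 1.435]
contact_force: [0.4, 0.1, -3.9]
opening: 0.0282
```

```bash
python3 go.py p1 .15
```

```text
t 52.92 pos [0.5691 0.0934 0.1578] rpy [-3.06   0.007  1.435] F [ 0.4  0.1 -3.9] open 0.0282 q [0.03 0.53 1.38 0.01 1.32 0.16]
shift mm now [-168.9   30.6    6.4] turn 0.024
shift mm after turn [-168.2   33.9    7.8]
tilt nx,ny [-0.0821  0.0044] in tool-yaw frame along x,y [-0.0068 -0.082 ] qsum 0.0821 q4 0.0067
```

>>> {"name": "servo_tool", "arguments": {
  "targets": "-10 2 0 0; -20 4 0 0; -22 4 0 0; -22 4 0 0; -22 4 0 0; -22 4 0 0; -22 4 0 0; -12 2 0 0; -6 2 0 0; 0 0 0 0"
}}

```text
time: 54.18
tool_pos: [0.5732, -0.0825, 0.1497]
tool_rot: [-3.048, 0.009, 1.43]
contact_force: [0.0, 0.5, -3.8]
opening: 0.0286
```

```bash
python3 go.py p1 .09
```

```text
t 54.17 pos [ 0.5732 -0.0825  0.1497] rpy [-3.048  0.009  1.43 ] F [ 0.   0.5 -3.8] open 0.0286 q [-0.26  0.55  1.37 -0.02  1.32 -0.12]
shift mm now [ 5.3  7.7 59.2] turn 0.019
shift mm after turn [ 4.8  2.  59.7]
tilt nx,ny [-0.0943  0.0044] in tool-yaw frame along x,y [-0.0089 -0.0939] qsum 0.0924 q4 -0.0209
```

>>> {"name": "servo_tool", "arguments": {
  "targets": "3 6 12 0; 2 3 15 0; 0 2 15 0; 0 2 15 0; 0 2 15 0; 0 1 13 0; 0 0 0 0"
}}

```text
time: 55.05
tool_pos: [0.5811, -0.0764, 0.0555]
tool_rot: [-3.044, 0.008, 1.433]
contact_force: [-0.1, 0.7, -2.3]
opening: 0.0285
```

```bash
python3 go.py p1 .041; python3 look.py pics/g11.png 210
```

```text
t 55.05 pos [ 0.5811 -0.0764  0.0555] rpy [-3.044  0.008  1.433] F [-0.1  0.7 -2.3] open 0.0285 q [-0.25  0.66  1.44 -0.02  1.13 -0.1 ]
shift mm now [-2.1 -3.5 15. ] turn 0.022
shift mm after turn [-2.4 -4.9 14.5]
tilt nx,ny [-0.0978  0.0056] in tool-yaw frame along x,y [-0.0079 -0.0976] qsum 0.0964 q4 -0.0208
```

View pics/g11.png

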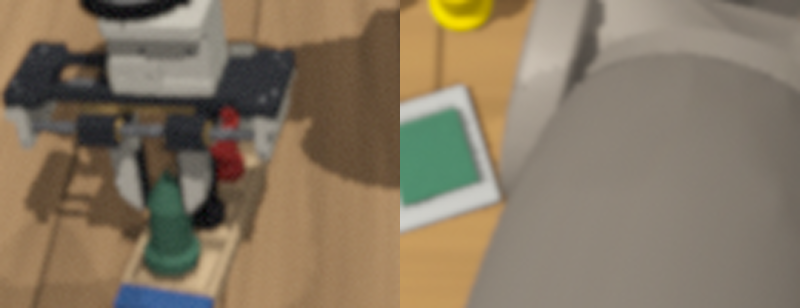

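>>> {"name": "servo_tool", "arguments": {
  "targets": "-2 -2 4 0; 0 0 2 0; 0 0 0 0"
}}

```text
time: 55.52
tool_pos: [0.5799, -0.0789, 0.0524]
tool_rot: [-3.05, 0.009, 1.433]
contact_force: [0.2, 0.3, -3.2]
opening: 0.0282
```

```bash
python3 go.py p1 .041; python3 - <<'E'
from cell import cams
import cv2,numpy as np
from h import *
p=cams.read_camera("side"); S=6
im=cv2.resize(p["color"][:,:,::-1],None,fx=S,fy=S,interpolation=cv2.INTER_CUBIC)
a=-.16;R=np.array([[np.cos(a),-np.sin(a)],[np.sin(a),np.cos(a)]]);s=.0975
c=np.array([[-.03,s-.03],[.03,s-.03],[.03,s+.03],[-.03,s+.03]])@R.T+[.5604,-.1743]
for z,col in((.018,(0,0,255)),(.006,(255,255,0))):
    cv2.polylines(im,[np.round((proj(p,np.c_[c,[z]*4])+.5)*S-.5).astype(np.int32)],True,col,1,cv2.LINE_AA)
cv2.imwrite("pics/g12.png",im[120*S:210*S,170*S:290*S])
E
```

```text
t 55.52 pos [ 0.5799 -0.0789  0.0524] rpy [-3.05   0.009  1.433] F [ 0.2  0.3 -3.2] open 0.0282 q [-0.25  0.66  1.45 -0.02  1.12 -0.11]
shift mm now [ 0.4 -3.  11.7] turn 0.022
shift mm after turn [ 0.2 -4.1 11.4]
tilt nx,ny [-0.0922  0.0042] in tool-yaw frame along x,y [-0.0086 -0.0919] qsum 0.0905 q4 -0.0214
```

View pics/g12.png

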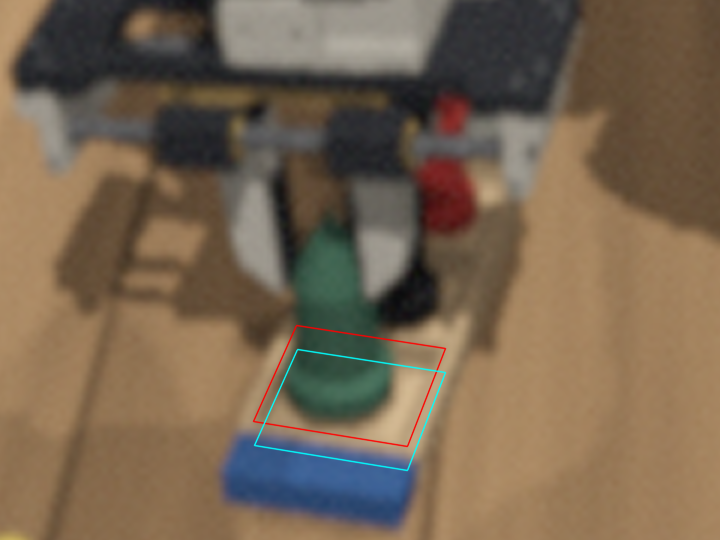

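Green's foot is well inside the pocket outline, centred near (340,385) against the rim's centre (350,385). I'll lower it.

>>> {"name": "servo_tool", "arguments": {
  "targets": "0 0 4 0; 0 0 3 0; 0 0 0 0"
}}

```text
time: 55.95
tool_pos: [0.5794, -0.0788, 0.0452]
tool_rot: [-3.05, 0.009, 1.433]
contact_force: [-0.1, 0.9, -2.4]
opening: 0.0287
```

>>> {"name": "servo_tool", "arguments": {
  "targets": "0 0 1.5 0; 0 0 0 0"
}}

```text
time: 56.2
tool_pos: [0.5793, -0.0788, 0.0435]
tool_rot: [-3.05, 0.009, 1.433]
contact_force: [-0.4, -0.7, -2.3]
opening: 0.0287
```

>>> {"name": "servo_tool", "arguments": {
  "targets": "0 0 1.5 0; 0 0 0 0"
}}

```text
time: 56.45
tool_pos: [0.5792, -0.0788, 0.042]
tool_rot: [-3.05, 0.009, 1.433]
contact_force: [0.3, 0.2, -3.8]
opening: 0.0285
```

>>> {"name": "servo_tool", "arguments": {
  "targets": "0 0 1 0; 0 0 0 0"
}}

```text
time: 56.7
tool_pos: [0.5793, -0.0789, 0.0415]
tool_rot: [-3.051, 0.009, 1.433]
contact_force: [-0.9, -1.2, -1.7]
opening: 0.0286
```

>>> {"name": "servo_tool", "arguments": {
  "targets": "0 0 1 0; 0 0 0 0"
}}

```text
time: 56.95
tool_pos: [0.5793, -0.079, 0.0415]
tool_rot: [-3.051, 0.009, 1.433]
contact_force: [-1.2, 0.2, -1.4]
opening: 0.0284
```

>>> {"name": "servo_tool", "arguments": {
  "targets": "0 0 1 0; 0 0 0 0"
}}

```text
time: 57.2
tool_pos: [0.5792, -0.0791, 0.0414]
tool_rot: [-3.052, 0.009, 1.433]
contact_force: [-1.4, 0.2, -0.2]
opening: 0.0286
```

>>> {"name": "servo_tool", "arguments": {
  "targets": "0 0 1.5 0; 0 0 0 0; 0 0 0 0",
  "squeeze": 5
}}

```text
time: 57.58
tool_pos: [0.5781, -0.079, 0.0405]
tool_rot: [-3.05, 0.009, 1.433]
contact_force: [-0.8, 0.1, 2.0]
opening: 0.0304
```

>>> {"name": "servo_tool", "arguments": {
  "targets": "0 0 0 0; 0 0 0 0; 0 0 0 0; 0 0 0 0; 0 0 0 0",
  "hand": 0.7
}}

```text
time: 58.2
tool_pos: [0.5791, -0.079, 0.0397]
tool_rot: [-3.051, 0.009, 1.433]
contact_force: [0.2, 0.2, 1.0]
opening: 0.0643
```

>>> {"name": "servo_tool", "arguments": {
  "targets": "0 0 -5 0; 0 0 -15 0; 0 0 -25 0; 0 0 -25 0; 0 0 -30 0; 0 0 -30 0; 0 0 -20 0; 0 0 0 0"
}}

```text
time: 59.2
tool_pos: [0.5943, -0.0797, 0.2016]
tool_rot: [-3.059, 0.01, 1.433]
contact_force: [-0.2, 0.3, -0.4]
opening: 0.0643
```

>>> {"name": "servo_tool", "arguments": {
  "targets": "10 -5 0 0; 30 -20 0 0; 30 -20 0 0; 30 -20 0 0; 30 -20 0 0; 30 -15 0 0; 30 -5 0 0; 30 0 0 0; 30 0 0 0; 30 0 0 0; 20 0 0 0; 0 0 0 0; 0 0 0 0"
}}

```text
time: 60.82
tool_pos: [0.5175, 0.2462, 0.1968]
tool_rot: [-3.036, 0.014, 1.435]
contact_force: [0.2, 0.3, 0.3]
opening: 0.0642
```

```bash
python3 go.py p1 .15; python3 - <<'E'
from cell import cams
import cv2
for n in("top","side"):
    p=cams.read_camera(n); cv2.imwrite(f"pics/{n}13.png",cv2.resize(p["color"][:,:,::-1],(800,600),interpolation=cv2.INTER_CUBIC))
E
```

```text
t 60.83 pos [0.5175 0.2462 0.1968] rpy [-3.036  0.014  1.435] F [0.2 0.3 0.3] open 0.0642 q [0.29 0.5  1.31 0.03 1.43 0.42]
shift mm now [-312.7  106.6   40.1] turn 0.024
shift mm after turn [-310.8  109.3   46.8]
tilt nx,ny [-0.1067  0.0007] in tool-yaw frame along x,y [-0.0138 -0.1058] qsum 0.1023 q4 0.0317
```

View pics/top13.png

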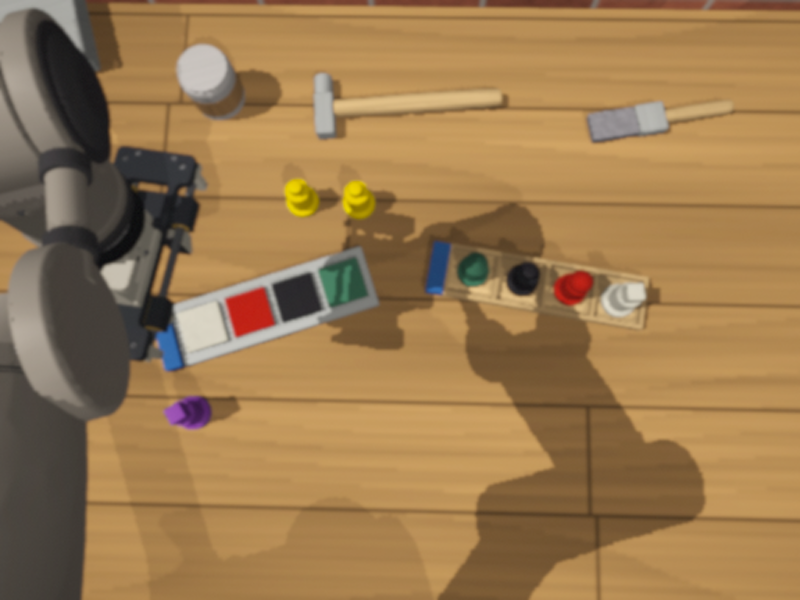

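View pics/side13.png

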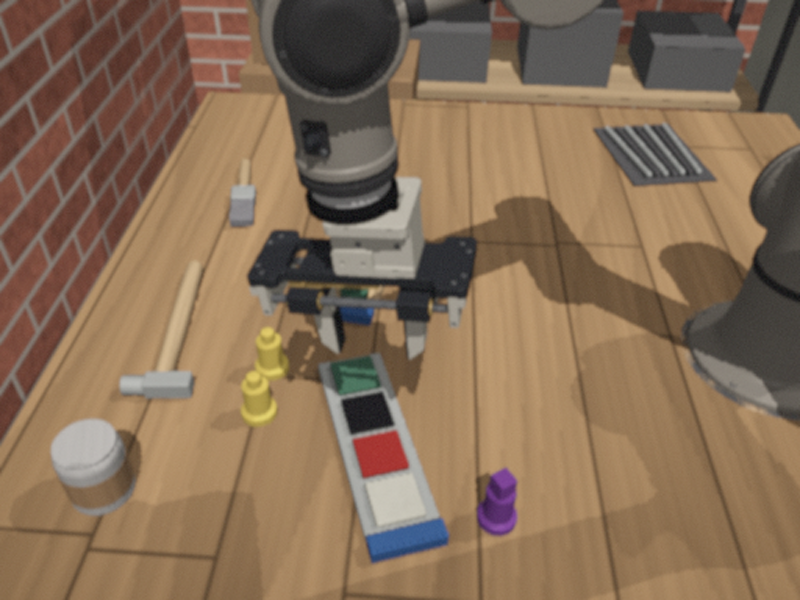

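Top view: from the rack's blue end stand green (473,268), black (523,278), red (573,287) and white (624,297). The board is empty, and the look-alikes and tools are where they were. I'll check the seating in one close crop before handing in.

```bash
python3 - <<'E'
from cell import cams
from h import *
p=cams.read_camera("top"); S=5
im=cv2.resize(p["color"][:,:,::-1],None,fx=S,fy=S,interpolation=cv2.INTER_CUBIC)
for c,i in dict(green=0,black=1,red=2,white=3).items():
    col=p["color"]
    r=cams.cut_out(p,c+"_finial")
    r=[d for d in r if d["extent"][0]>280 and abs(d["extent"][0]-(303,335,367,399)[i])<12]
    if not r: print(c,"not found"); continue
    reg=r[0]["region"].astype(float); x0=ray(p,r[0]["extent"][:2],.04)[:2]
    def f(v): m=sil(p,tf(FIN[c],v[0],v[1],0,v[2])); return 1-np.minimum(m,reg).sum()/np.maximum(m,reg).sum()
    b=minimize(lambda v:f([v[0],v[1],.006]),x0,method="Nelder-Mead",options=dict(initial_simplex=[x0,x0+[.01,0],x0+[0,.01]],xatol=2e-4,fatol=1e-4))
    a=-.16;R=np.array([[np.cos(a),-np.sin(a)],[np.sin(a),np.cos(a)]]); print(c,"offset in rack frame mm",np.round(1000*R.T@(b.x-[.5604,-.1743]),1),"err",round(b.fun,3))
cv2.imwrite("pics/fin.png",im[145*S:220*S,265*S:425*S])
E
```

```text
green offset in rack frame mm [ 2.9 98. ] err 0.121
black offset in rack frame mm [ 2.7 30.7] err 0.058
red offset in rack frame mm [  1.9 -34.1] err 0.098
white offset in rack frame mm [ -2.1 -98.4] err 0.059
```

View pics/fin.png

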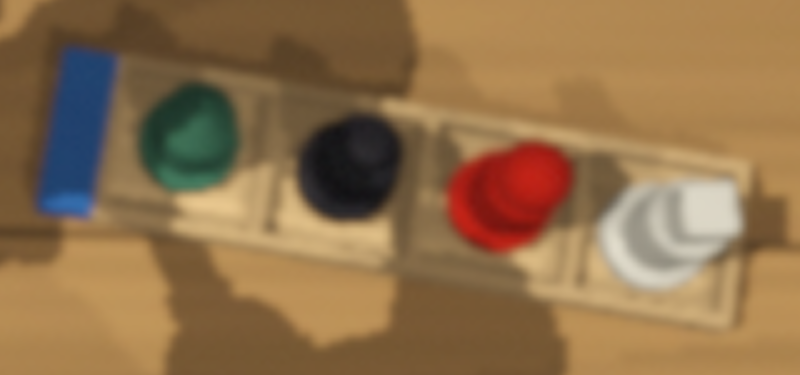

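All four stand upright within 3 mm of their pocket centres, where up to 8 mm would still fit. The gripper is clear of everything.

```bash
python3 -c "
from cell import robot; print(robot.hand_in())"
```

```text
the job is handed in; nothing more can be done
None
```

All four finials are upright in the packing rack in reverse order, and I handed the job in at about 61 s of the 109 s allowed. From the rack's blue end they stand green, black, red, white. On the board, white was nearest the blue end and green farthest.

- **Setting down:** I lowered each one until the force reading showed the floor taking its weight, then opened the jaws. Every force reading shown was under 5 N.
- **Last checks:** The final top and side pictures show the board empty. The tin, hammer, brush and the purple and yellow look-alikes appear unmoved, and the gripper is well clear. Fitting each outline put the finials within about 3 mm of their pocket centres. The green fit was the loosest, at 12% mismatch.
- **What went less well:**
  - **Tilt:** The tool slowly tilted as the job went on, reaching about 6° by the end, and the interface had no command to level it. Each finial settled flat once released.
  - **Overshoots:** Some sideways moves ran up to 50 mm too far; I corrected each before lowering.

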